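# Unpack the two orange saw files from the barred file case

## Robot

A 6-joint arm with a two-finger parallel gripper is mounted at the origin on the work surface. World frame = base frame: x ahead of the robot, y to its left, z up, the work surface at z = 0. Lengths are in m, angles in rad, forces in N, time in s.
With the tool pointing down it reaches from about 0.275 to 0.85 m from the base axis. Payload 5.2 kg.
Tool frame: the origin (TCP) lies at the very end of the fingers, on their centre line; the grasp point (between the pads) lies r.grip_depth behind it (r.grip_depth is the distance from the TCP to the grasp point, in m); z points along the fingers, y is the line along which they close (so a half turn about z gives the same grasp; the last joint's range is limited). The gripper opens to 85 mm and grips with 20 to 120 N. Pads are 22 mm wide; open, the fingers measure 114 mm over their backs; the gripper's body (76 mm by 85 mm) begins 54 mm behind the grasp point. The pads swing forward as they close: fully open they stand 13 mm farther back than shut.
Start: joints at [0.946, 0.259, 1.535, -0, 1.348, -0.203], TCP at [0.225, 0.502, 0.194] pointing down, gripper open.
Joint ranges: [-3.14, 3.14], [-0.91, 2.08], [0.19, 2.58], [-1.22, 4.36], [0.22, 2.71], [-3.12, 3.12]. Speed limits (rad/s): [2.57, 2.57, 3.14, 3.14, 3.14, 3.14].

## Interface

Orientations are given as a unit quaternion [x, y, z, w].
In Python, from station import r gives the robot as it stands. The module is installed in compiled form; this text tells all that it offers.
- The arm moves only by the shell command python3 -m pendant 'ROWS' [OPENING]. ROWS is JSON, a list of rows, each an object of numbers: "tx", "ty", "tz": the shift along the tool's x, y, z in units of 2.5 cm (1.0 is 2.5 cm); "wx", "wy", "wz": the turn, a rotation vector about the tool's x, y, z in units of 6 degrees (1.0 is 6 degrees). In form: [{"tx": .., "ty": .., "tz": .., "wx": .., "wy": .., "wz": ..}, ...]. A call has 1 to 10 rows; each row shifts and turns the commanded pose from where the row before left it, along the tool's axes as they then stand; what a row does not reach is not made up. A row lasts 1/12 s, in which the tool goes at most 41.7 mm and 7.16 degrees, less where a joint would pass 70% of its speed; a pose out of reach is approached as far as the arm can. A call with a number of a shift or a turn outside -1 to 1 is refused whole. A call with a gripper value outside its range is refused whole. OPENING is the closure, from 0 (fully open) to 1 (shut), set as the call begins (- or left out, the last holds). The fingers move at their own pace and stop on an object; the grip force is fixed at half the most. Time passes only in rows, so rows that do not move let the fingers close. It gives the time, the measured TCP pose, the force, the opening and the grip force at its end, in the units of the state.
- r.get_obs(): the state, without advancing time (a new reading comes with each control period).
- r.grab_frame(name): name is "side" or "top" or "wrist"; returns the picture (420x560x3 uint8, blue, green, red); there is no depth.
- r.camera_model(name): a dict with "fovy" (degrees; the focal length in pixels is half the picture's height over the tangent of half this angle, whatever the lens; pixels are square), "cx", "cy" (the principal point, pixels), "k1" (the pictures are not rectified: a ray, as slopes to the right and down, at radius r is drawn at 1 + k1 r^2 times it, then the intrinsics apply), "cam_to_world" (4x4, takes a point from camera to world coordinates); the wrist camera has in their place "T_tool_cam" (4x4, takes a point from camera to tool coordinates, whose origin is the TCP and whose axes are the flange's). Camera axes: x right, y down, z forward; pixel columns grow to the right and rows downward; lengths in m; the calibration is good to about 2 mm. A picture is of the moment at which its call begins: read the wrist's pose just before it. camera_model takes no time and is no camera call.
- r.job_done(): hands the job in; it is judged then, once.
The state is a dict: "time": time; "qpos": joint angles; "joint_vel": joint speeds; "joint_torque": joint torques, N m; "tcp_pos": TCP position; "ee_rot": TCP orientation; "wrist_force": force on the tool from outside, world axes, zero at the start; "moment": the same for the moment, N m; "grip_width": finger opening in m; "finger_force": force on a finger pad.
Only numpy, scipy, OpenCV 4.12 (cv2) and the standard library are available. Lean on these libraries where they do the work, as an engineer would, in place of code of your own. Each camera call takes 0.05 s, during which the arm holds its last target. There are 200 camera calls.

## Task

Open the clear cover of the blue file case fully, until it meets its stop. Slide the retaining bar towards the front of the case, feeling for the gap between the bracket lips where it comes free, lift it out without forcing it, and lay it on the green mat; then take out the two orange-handled files and lay them on the mat as well, each lying flat and set down gently, not dropped. Leave the cover open, the green-handled file in its place and everything else on the bench undisturbed.

Things in the scene. Friction and masses are not known exactly. Their poses are not given: they have to be found in the camera images.
- case: Blue steel file case, fixed on the bench: tray 190 mm deep (x), 228 wide (y), 45 high, walls 5, floor top 6 mm above the bench. Origin: centre of its underside. -x is its front (robot side), hinge along the far +x rim, z up. Three files lie along x at y = -58, 0, +58 mm, handles to the front, axes 32 mm above the bench, in open-topped combs at x = -70 (top 32 mm up) and +66 (36 mm up).
- tray_floor (a point): Centre of the tray's floor. On it, at y = +90 and -90 mm, stand two steel brackets, 6 mm thick, 56 mm high, each with a level slot whose floor is 40 mm above the bench. The bar lies in the rear (+x) part of both slots under a lip 2 mm above it. A second lip covers the front of the slot; between the lips each slot is open upward, 3 mm wider than the bar.
- lid (a joint): Hinge angle of the clear cover, rad: 0 shut, growing as its front edge goes up and over to the far side. Stiff hinge: it stays where left; about 3 to 5 N at the handle moves it. Starts shut or ajar (up to 0.25). Its stop is a little past upright, between 1.6 and 1.7. The cover is 190 x 228 mm, 53 mm high; its top is 98 mm above the bench when shut.
- lid_handle (a point): Middle of the round dark steel bar handle on the front of the clear cover: the bar is parallel to the case's y axis, about 10 mm thick and 100 mm long, 35 mm off the cover's front face, so that a finger fits behind it, and 9 mm below its top. It moves with the cover; it may turn between the fingers.
- lid_hinge (a point): Middle of the cover's hinge line on the far rim of the tray, 45 mm above the bench. The hinge line is parallel to the case's y axis; it does not move.
- bar: The retaining bar: a flat aluminium bar 200 mm long (y), 16 mm wide (x), 8 mm thick, with a red plastic finger tab upright on its middle: 44 mm long (y), 12 mm thick (x), its top 36 mm above the bar's underside. Origin: centre of the underside. 0.1 to 0.2 kg. The brackets are screwed down further forward or back each time, so the bar must go 6 to 27 mm forward (-x) to come under the gap: pull up lightly while sliding and feel for it.
- file_flat: Flat saw file with an orange handle, 170 mm long, about 0.1 kg. Origin: on its axis at mid length; x points along the axis to the tip, z up as it lies in the case. Handle 24 mm wide (y), 22 mm high (z), from x = -85 to -13 mm; blade 14 x 5 mm from there to x = +85. Which of the three places it lies in varies. A good grasp is at x = -35 mm.
- file_round: Round saw file (8 mm thick blade) with an orange handle; size, origin and axes as for the flat file. Which place it lies in varies.
- file_tri: Three-square saw file with a green handle; size, origin and axes as for the flat file. It stays in its place in the case.
- mat: Green bench mat, 260 mm (x) by 200 mm (y), 4 mm thick, fixed, to the left or the right of the case. Origin: centre of its underside, on the bench. It has room for the bar and both files side by side along its x.
- mug: White mug, 80 mm wide, 95 mm high, behind the work area; leave it alone. Origin: centre of its foot.
- canister: White plastic bottle, 72 mm wide, 190 mm high, behind the work area; leave it alone. Origin: centre of its foot.
- oilcan: Green-labelled brass-coloured can, 60 mm wide, 100 mm high, on the bench near the robot; leave it alone. Origin: centre of its foot.
- tape: Roll of green strapping tape lying flat, 96 mm wide, 25 mm high, behind the work area; leave it alone. Origin: centre of its underside.
- stone: Terracotta-coloured sharpening stone, 120 x 40 x 22 mm, on the bench nearer the robot than the mat or the papers; leave it alone. Origin: centre of its underside.
- spanner: Steel spanner, 160 mm long, lying on the stack of papers with an orange folder on the side opposite the mat; leave it alone.

How it is judged:
By the outcome, as a careful person would: the job done as asked, in the order asked, and still so for the second after the job is handed in, with the robot touching nothing.
It also fails if it takes over 72 s, if anything falls off the work surface, if the arm or the gripper's body presses on something with over 40 N, if the wrist force passes 120 N, or if a joint passes its speed limit or range.

## Working session

There is one attempt and no reset: what is moved stays moved. The work goes in short steps, Python scripts to look and compute and a shell command to move; the robot and the scene stay as the last step left them, time stands still between calls to the robot, and variables do not carry over. Pictures are saved under pics/ and viewed, at most 10 in all, crops included, and the job is handed in when it is done.

```bash
mkdir -p pics; ls; cat > h.py <<'E'
import numpy as np, cv2
from station import r
from scipy.spatial.transform import Rotation as R
def cam(n):
    m=r.camera_model(n)
    if n=='wrist':
        o=r.get_obs();T=np.eye(4);T[:3,:3]=R.from_quat(o['ee_rot']).as_matrix();T[:3,3]=o['tcp_pos'];T=T@np.array(m['T_tool_cam'])
    else: T=np.array(m['cam_to_world'])
    f=210/np.tan(np.radians(m['fovy'])/2)
    return dict(T=T,f=f,cx=m['cx'],cy=m['cy'],k=m['k1'])
def ray(c,u,v):
    d=np.array([(u-c['cx'])/c['f'],(v-c['cy'])/c['f']]);s=d.copy()
    for _ in range(20): s=d/(1+c['k']*(s@s))
    return c['T'][:3,3],c['T'][:3,:3]@np.array([s[0],s[1],1])
def onz(c,u,v,z):
    o,d=ray(c,u,v);return o+d*(z-o[2])/d[2]
def two(c1,p1,c2,p2):
    o1,d1=ray(c1,*p1);o2,d2=ray(c2,*p2)
    t=np.linalg.lstsq(np.c_[d1,-d2],o2-o1,rcond=None)[0]
    a,b=o1+t[0]*d1,o2+t[1]*d2
    return (a+b)/2,np.linalg.norm(a-b)
def proj(c,P):
    p=np.linalg.inv(c['T'])@np.r_[P,1];s=p[:2]/p[2];s=s*(1+c['k']*(s@s));return s*c['f']+[c['cx'],c['cy']]
E
python3 - <<'E'
from h import *
np.set_printoptions(precision=4,suppress=True)
for n in('side','top','wrist'):
    c=cam(n);print(n,c); cv2.imwrite(f'pics/{n}0.png',r.grab_frame(n))
print(r.get_obs(),r.grip_depth)
a=[cv2.imread(f'pics/{n}0.png') for n in('side','top')]
E
```

```text
pics
side {'T': array([[ 0.7005, -0.3757,  0.6068, -0.0728],
       [-0.7137, -0.3732,  0.5928, -0.6315],
       [ 0.0037, -0.8483, -0.5295,  0.6489],
       [ 0.    ,  0.    ,  0.    ,  1.    ]]), 'f': np.float64(421.2975023880302), 'cx': 279.0542899805612, 'cy': 206.41427831659524, 'k': -0.05085068710315582}
top {'T': array([[ 0.0271, -0.9953,  0.0935,  0.4526],
       [-0.9996, -0.027 ,  0.0014,  0.012 ],
       [ 0.0012, -0.0935, -0.9956,  1.2689],
       [ 0.    ,  0.    ,  0.    ,  1.    ]]), 'f': np.float64(466.1115542661744), 'cx': 283.67441099580344, 'cy': 218.39567798527804, 'k': -0.017617813339366375}
wrist {'T': array([[ 0.4106,  0.8645,  0.2899,  0.1496],
       [ 0.9118, -0.3884, -0.1333,  0.5353],
       [-0.0026,  0.319 , -0.9477,  0.3724],
       [ 0.    ,  0.    ,  0.    ,  1.    ]]), 'f': np.float64(302.69812601154024), 'cx': 284.9383670677745, 'cy': 205.49216506716243, 'k': -0.05429571945767521}
{'time': 0.15, 'qpos': array([ 0.9462,  0.2592,  1.5358,  0.    ,  1.348 , -0.2028]), 'joint_vel': array([ 0.0003, -0.0008, -0.0017,  0.0006,  0.0002,  0.0008]), 'joint_torque': array([  0.0028, -44.6381, -29.0822,  -0.0004,   0.008 ,   0.    ]), 'tcp_pos': array([0.2249, 0.5014, 0.1938]), 'ee_rot': array([ 0.2093,  0.9778, -0.0006, -0.0003]), 'wrist_force': array([-0.2902,  0.3939, -0.6213]), 'moment': array([-0.0248,  0.0587,  0.0094]), 'finger_force': 0.0, 'grip_width': 0.08550651196131927} 0.0187
```

View pics/top0.png

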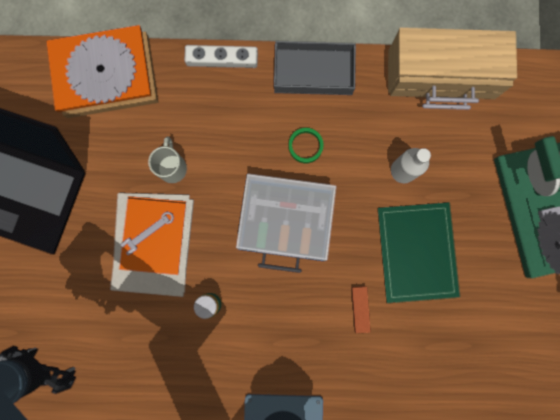

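View pics/side0.png

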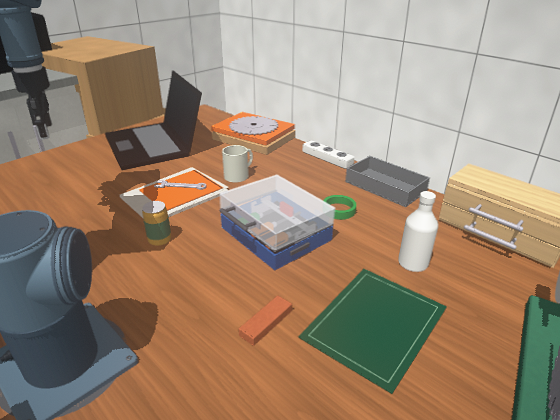

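The top view shows the case at about (287,217) with its handle at (280,265), green file left and two orange right, and the mat on the right at (418,252). The side view shows the case's near corner at about (276,266). I'll take enlarged crops next.

```bash
python3 - <<'E'
from h import *
s=cv2.imread('pics/side0.png')[165:275,205:345];t=cv2.imread('pics/top0.png')[165:280,225:345]
a=cv2.resize(s,None,fx=3.3,fy=3.3,interpolation=cv2.INTER_CUBIC);b=cv2.resize(t,None,fx=3.2,fy=3.2,interpolation=cv2.INTER_CUBIC)
h=max(a.shape[0],b.shape[0]);p=lambda x:cv2.copyMakeBorder(x,0,h-x.shape[0],0,0,0)
o=np.hstack([p(a)[:,:420],p(b)[:,:380]]);print(o.shape);cv2.imwrite('pics/crop0.png',o)
# mat
t=cv2.imread('pics/top0.png');hsv=cv2.cvtColor(t,cv2.COLOR_BGR2HSV)
m=cv2.inRange(hsv,(60,80,20),(95,255,140));m[:, :370]=0;m[:,470:]=0;m=cv2.morphologyEx(m,cv2.MORPH_OPEN,np.ones((5,5)))
m=cv2.morphologyEx(m,cv2.MORPH_CLOSE,np.ones((9,9)))
c=max(cv2.findContours(m,0,2)[0],key=cv2.contourArea);q=cv2.boxPoints(cv2.minAreaRect(c));C=cam('top')
for p in q:print(p,onz(C,*p,.004))
# dark steel handle in top
g=t[258:275,255:305].astype(int);mm=(g.max(2)<75);ys,xs=np.nonzero(mm);print(len(xs))
g=cv2.cvtColor(t,6)[255:275,255:305];print('\n'.join(' '.join('%3d'%v for v in row[::2]) for row in g))
E
```

```text
(368, 800, 3)
[377.76855 208.06967] [ 0.6066568  -0.24262667  0.004     ]
[449.45172 201.2427 ] [ 0.63090576 -0.43943095  0.004     ]
[458.46747 295.90787] [ 0.37454385 -0.46242264  0.004     ]
[386.7843  302.73483] [ 0.3515137  -0.26909951  0.004     ]
104
 95  94  95  93  71  71  95  95  96  97 100 101 104 110 121 137 143 158 160 172 178 179 180 177 171
 98  97  97  93  69  73  98  98  97  98  98  97  96  97  99 103 105 118 119 138 147 154 165 174 178
 98  98  98  93  68  76  98  98  99  99  98  98  98  98  97  95  96  99  98 103 100 101 121 140 152
 97  98  98  94  68  80  98 100  99  99 100  99 100  99 100  99  99  98  97  96  90  71  81 101 109
 98  98  98  93  68  80  98  99  99  99 100  99 100 100 100 100  99 100 100  99  93  66  76  95  98
 98  98  97  89  68  80  97  98  98  98 100  99  99  99  99  99 100  99  99  99  94  67  80  98  98
 99  98  97  85  67  87  97  99  98  97  98  98  98  98  97  98  98  99  99  98  93  67  80  99  99
102  99  92  78  67  89  98  98  98  98  98  98  98  98  98  98  97  99  98  99  90  68  82  98  99
103  95  72  63  62  82  91  92  94  98  9
[... 457 characters left out ...]

105 105 100  99  93  86  80  80  76  73  73  74  75  72  68  66  64  62  61  63  58  58  75  93 102
104 104 103 103 101  98  95  93  85  79  79  76  76  73  74  76  74  71  68  67  63  61  62  80  99
102 102 101 101 101 101 100 100  97  95  94  88  87  81  82  78  75  73  74  75  73  69  67  76  96
101 101 101 101 101 101 100 101 101 101 100  99  98  96  96  90  83  80  79  77  75  73  73  81  99
101 102 102 102 102 102 102 101 101 101 100 100 100 100 100  98  96  95  93  86  84  80  82  93 100
100 101 102 101 101 101 102 102 101 101 102 100 100 100  99 101 100 101 100  97  97  96  96 100 101
101 102 102 101 101 102 101 102 102 101 102 102 102 102 102 102 102 102 101 102 102 101 102 103 103
```

View pics/crop0.png

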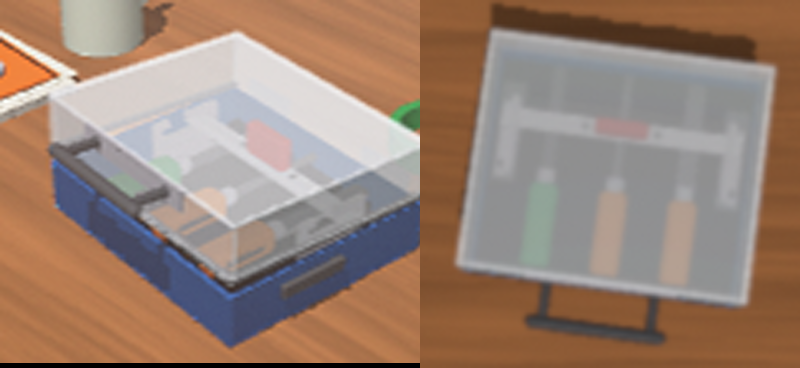

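```bash
python3 - <<'E'
from h import *
np.set_printoptions(precision=4,suppress=True)
S=cam('side');T=cam('top')
s=lambda x,y:(205+(x+.5)/3.3-.5,165+(y+.5)/3.3-.5); t=lambda x,y:(225+(x-420+.5)/3.2-.5,165+(y+.5)/3.2-.5)
print('hL',two(S,s(55,149),T,t(528,321)));print('hR',two(S,s(140,209),T,t(662,338)))
print('FR',two(S,s(236,229),T,t(746,303)));print('FL',two(S,s(50,93),T,t(460,268)));print('BL',two(S,s(238,33),T,t(490,30)))
print('tab top',two(S,s(268,134),T,t(622,125)))
print('tray corner',onz(S,*s(232,345),0), onz(S,*s(230,292),.045))
print('BR top',onz(T,*t(775,67),.098),'BL',onz(T,*t(490,30),.098))
for a in((596,129),(648,134)):print('tab',onz(T,*t(*a),.07))
E
```

```text
hL (array([0.4451, 0.0726, 0.1001]), np.float64(0.003013734040944474))
hR (array([ 0.4349, -0.0323,  0.1028]), np.float64(0.00341985877584672))
FR (array([ 0.4635, -0.0969,  0.104 ]), np.float64(0.0029954918330361183))
FL (array([0.4845, 0.1263, 0.1095]), np.float64(0.002671541617303565))
BL (array([0.6747, 0.1104, 0.0968]), np.float64(0.002955632933402682))
tab top (array([0.6031, 0.0041, 0.0735]), np.float64(0.00011757805354108142))
tray corner [ 0.4651 -0.0934  0.    ] [ 0.4668 -0.0899  0.045 ]
BR top [ 0.6498 -0.116   0.098 ] BL [0.6733 0.1112 0.098 ]
tab [0.5998 0.025  0.07  ]
tab [ 0.5968 -0.0172  0.07  ]
```

```bash
cat >> h.py <<'E'
PSI=-0.098; CX=np.array([np.cos(PSI),np.sin(PSI),0]); CY=np.array([-np.sin(PSI),np.cos(PSI),0]); C0=np.array([.5675,.006,0])
def down(yaw): # tool z down, tool y at world angle yaw
    y=np.array([np.cos(yaw),np.sin(yaw),0]);z=np.array([0,0,-1.]);return np.c_[np.cross(y,z),y,z]
def step(p,Rt=None,n=None,o=None):
    o=o or r.get_obs();R0=R.from_quat(o['ee_rot']).as_matrix()
    d=R0.T@(np.array(p)-o['tcp_pos']);w=np.zeros(3) if Rt is None else R.from_matrix(R0.T@Rt).as_rotvec()
    n=n or int(max(np.ceil(np.abs(w).max()/np.radians(5.9)),np.ceil(np.linalg.norm(d)/.036),1))
    while 1:
        Rk=R.from_rotvec(w/n).as_matrix();t=np.linalg.solve(sum(np.linalg.matrix_power(Rk,k) for k in range(n)),d)/.025
        if np.abs(t).max()<=1 and np.linalg.norm(t)*25<41:break
        n+=1
    u=np.r_[t,np.degrees(w/n)/6];print(n,'rows',dict(zip('tx ty tz wx wy wz'.split(),u.round(3))),'total',(u*n).round(2))
def obs():
    o=r.get_obs();print('t',round(o['time'],2),'tcp',o['tcp_pos'].round(4),'q',o['ee_rot'].round(3),'F',o['wrist_force'].round(1),'g',round(o['grip_width'],4),'qp',o['qpos'].round(2))
def case(P): # world -> case
    d=np.array(P)-C0;return np.array([d@CX,d@CY,d[2]])
def world(a,b,z): return C0+CX*a+CY*b+[0,0,z]
E
python3 -c "
from h import *
step([.440,.020,.19],down(PSI))"
```

```text
23 rows {'tx': np.float64(-0.971), 'ty': np.float64(-0.129), 'tz': np.float64(0.007), 'wx': np.float64(-0.001), 'wy': np.float64(0.0), 'wz': np.float64(0.518)} total [-2.232e+01 -2.970e+00  1.500e-01 -1.000e-02  1.000e-02  1.191e+01]
```

```bash
python3 -m pendant '[{"tx":-0.97,"ty":-0.13,"wz":0.52},{"tx":-0.97,"ty":-0.13,"wz":0.52},{"tx":-0.97,"ty":-0.13,"wz":0.52},{"tx":-0.97,"ty":-0.13,"wz":0.52},{"tx":-0.97,"ty":-0.13,"wz":0.52},{"tx":-0.97,"ty":-0.13,"wz":0.52},{"tx":-0.97,"ty":-0.13,"wz":0.52},{"tx":-0.97,"ty":-0.13,"wz":0.52}]' 
python3 -m pendant '[{"tx":-0.97,"ty":-0.13,"wz":0.52},{"tx":-0.97,"ty":-0.13,"wz":0.52},{"tx":-0.97,"ty":-0.13,"wz":0.52},{"tx":-0.97,"ty":-0.13,"wz":0.52},{"tx":-0.97,"ty":-0.13,"wz":0.52},{"tx":-0.97,"ty":-0.13,"wz":0.52},{"tx":-0.97,"ty":-0.13,"wz":0.52},{"tx":-0.97,"ty":-0.13,"wz":0.52}]' 
python3 -m pendant '[{"tx":-0.97,"ty":-0.13,"wz":0.52},{"tx":-0.97,"ty":-0.13,"wz":0.52},{"tx":-0.97,"ty":-0.13,"wz":0.52},{"tx":-0.97,"ty":-0.13,"wz":0.52},{"tx":-0.97,"ty":-0.13,"wz":0.52},{"tx":-0.97,"ty":-0.13,"wz":0.52},{"tx":-0.97,"ty":-0.13,"wz":0.52},{},{}]' 
python3 - <<'E'
from h import *
obs();c=cam('wrist');i=r.grab_frame('wrist');cv2.imwrite('pics/w1.png',i)
for P in([.4451,.0726,.10],[.4349,-.0323,.10]):print(proj(c,P))
E
```

```text
t 0.15 tcp [0.2249 0.5014 0.1938] q [ 0.209  0.978 -0.001 -0.   ] F [-0.3  0.4 -0.6] g 0.0855 qp [ 0.95  0.26  1.54  0.    1.35 -0.2 ]
[ 76.66584093 447.28664842]
[ 22.08758487 455.43664336]invalid input
invalid input
invalid input
```

View pics/w1.png

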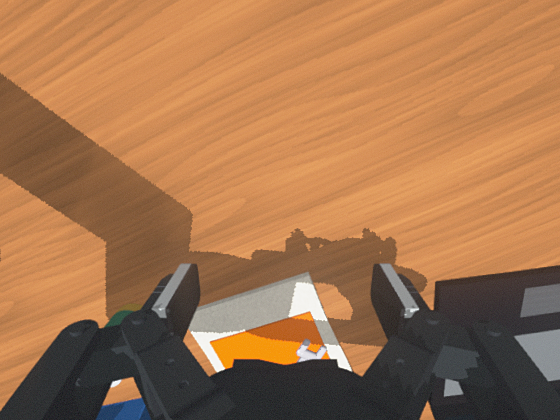

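The wrist picture is still from the start pose, with the finger pads at (185,295) and (395,295): the rows were refused, so every key is probably needed.

```bash
python3 -m pendant '[{"tx":-0.97,"ty":-0.13,"tz":0,"wx":0,"wy":0,"wz":0.52},{"tx":-0.97,"ty":-0.13,"tz":0,"wx":0,"wy":0,"wz":0.52}]' 
```

```text
time: 0.37
tcp_pos: [0.2655, 0.4751, 0.1941]
ee_rot: [0.262, 0.965, -0.0, -0.0]
wrist_force: [0.8, 0.4, -0.5]
grip_width: 0.0854
finger_force: 0.0
```

```bash
python3 -m pendant '[{"tx":-0.97,"ty":-0.13,"tz":0,"wx":0,"wy":0,"wz":0.52},{"tx":-0.97,"ty":-0.13,"tz":0,"wx":0,"wy":0,"wz":0.52},{"tx":-0.97,"ty":-0.13,"tz":0,"wx":0,"wy":0,"wz":0.52},{"tx":-0.97,"ty":-0.13,"tz":0,"wx":0,"wy":0,"wz":0.52},{"tx":-0.97,"ty":-0.13,"tz":0,"wx":0,"wy":0,"wz":0.52},{"tx":-0.97,"ty":-0.13,"tz":0,"wx":0,"wy":0,"wz":0.52},{"tx":-0.97,"ty":-0.13,"tz":0,"wx":0,"wy":0,"wz":0.52},{"tx":-0.97,"ty":-0.13,"tz":0,"wx":0,"wy":0,"wz":0.52},{"tx":-0.97,"ty":-0.13,"tz":0,"wx":0,"wy":0,"wz":0.52},{"tx":-0.97,"ty":-0.13,"tz":0,"wx":0,"wy":0,"wz":0.52}]' >/dev/null
python3 -m pendant '[{"tx":-0.97,"ty":-0.13,"tz":0,"wx":0,"wy":0,"wz":0.52},{"tx":-0.97,"ty":-0.13,"tz":0,"wx":0,"wy":0,"wz":0.52},{"tx":-0.97,"ty":-0.13,"tz":0,"wx":0,"wy":0,"wz":0.52},{"tx":-0.97,"ty":-0.13,"tz":0,"wx":0,"wy":0,"wz":0.52},{"tx":-0.97,"ty":-0.13,"tz":0,"wx":0,"wy":0,"wz":0.52},{"tx":-0.97,"ty":-0.13,"tz":0,"wx":0,"wy":0,"wz":0.52},{"tx":-0.97,"ty":-0.13,"tz":0,"wx":0,"wy":0,"wz":0.52},{"tx":-0.97,"ty":-0.13,"tz":0,"wx":0,"wy":0,"wz":0.52},{"tx":-0.97,"ty":-0.13,"tz":0,"wx":0,"wy":0,"wz":0.52},{"tx":-0.97,"ty":-0.13,"tz":0,"wx":0,"wy":0,"wz":0.52}]' >/dev/null
python3 -m pendant '[{"tx":-0.97,"ty":-0.13,"tz":0,"wx":0,"wy":0,"wz":0.52},{"tx":0,"ty":0,"tz":0,"wx":0,"wy":0,"wz":0},{"tx":0,"ty":0,"tz":0,"wx":0,"wy":0,"wz":0}]'
python3 - <<'E'
from h import *
obs();c=cam('wrist');i=r.grab_frame('wrist');cv2.imwrite('pics/w2.png',i)
for P in([.4451,.0726,.10],[.4349,-.0323,.10]):print(proj(c,P))
E
```

```text
time: 2.28
tcp_pos: [0.4382, 0.0193, 0.1944]
ee_rot: [0.743, 0.669, 0.0, -0.0]
wrist_force: [-0.2, 0.8, -0.2]
grip_width: 0.0855
finger_force: 0.0
t 2.28 tcp [0.4382 0.0193 0.1944] q [ 0.743  0.669  0.    -0.   ] F [-0.2  0.8 -0.2] g 0.0855 qp [-0.21  0.05  1.78  0.    1.31 -0.11]
[286.94385043 137.32752642]
[287.79305448 245.03069535]
```

View pics/w2.png

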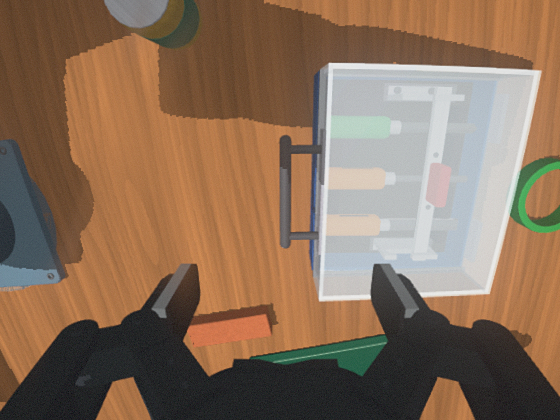

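The wrist view shows the handle at (285,140)–(285,245), within 2 px of the prediction, and the bar's red tab at (438,185). I'll half-close the fingers, descend and grip.

```bash
python3 -m pendant '[{"tx":0,"ty":0,"tz":0.4,"wx":0,"wy":0,"wz":0},{"tx":0,"ty":0,"tz":0.4,"wx":0,"wy":0,"wz":0},{"tx":0,"ty":0,"tz":0.4,"wx":0,"wy":0,"wz":0},{"tx":0,"ty":0,"tz":0.4,"wx":0,"wy":0,"wz":0},{"tx":0,"ty":0,"tz":0.4,"wx":0,"wy":0,"wz":0},{"tx":0,"ty":0,"tz":0,"wx":0,"wy":0,"wz":0},{"tx":0,"ty":0,"tz":0,"wx":0,"wy":0,"wz":0}]' 0.76
python3 -m pendant '[{"tx":0,"ty":0,"tz":0.5,"wx":0,"wy":0,"wz":0},{"tx":0,"ty":0,"tz":0.5,"wx":0,"wy":0,"wz":0},{"tx":0,"ty":0,"tz":0.5,"wx":0,"wy":0,"wz":0},{"tx":0,"ty":0,"tz":0.5,"wx":0,"wy":0,"wz":0},{"tx":0,"ty":0,"tz":0.4,"wx":0,"wy":0,"wz":0},{"tx":0,"ty":0,"tz":0,"wx":0,"wy":0,"wz":0}]'
python3 -c "
from h import *
for n in('side','top'):cv2.imwrite('pics/%s1.png'%n,r.grab_frame(n))"
```

```text
time: 2.92
tcp_pos: [0.4375, 0.0211, 0.1433]
ee_rot: [0.742, 0.67, -0.001, -0.001]
wrist_force: [-0.6, 0.7, 0.3]
grip_width: 0.021
finger_force: 0.0
time: 3.42
tcp_pos: [0.4372, 0.0208, 0.083]
ee_rot: [0.742, 0.67, -0.001, -0.001]
wrist_force: [-0.9, 0.5, -0.8]
grip_width: 0.0207
finger_force: 0.0
```

```bash
python3 -m pendant '[{"tx":0,"ty":0,"tz":0,"wx":0,"wy":0,"wz":0},{"tx":0,"ty":0,"tz":0,"wx":0,"wy":0,"wz":0},{"tx":0,"ty":0,"tz":0,"wx":0,"wy":0,"wz":0},{"tx":0,"ty":0,"tz":0,"wx":0,"wy":0,"wz":0},{"tx":0,"ty":0,"tz":0,"wx":0,"wy":0,"wz":0}]' 1
python3 - <<'E'
from h import *
obs()
# arc plan in tool axes: tool y ~ +case x? 
p0=case(r.get_obs()['tcp_pos'])+[0,0,.0187];h=np.array([.095,0,.045]);d=p0-h;rad=np.hypot(d[0],d[2]);a0=np.arctan2(d[2],-d[0]);print(p0,rad,a0-.193)
prev=None
for k in range(0,28):
    a=a0+k*np.radians(3.5);q=np.array([-rad*np.cos(a),rad*np.sin(a)])
    if prev is not None: print(k,'ty %.2f tz %.2f'%((q-prev)[0]/.025,-(q-prev)[1]/.025),'th %.2f'%(a-.193))
    prev=q
E
```

```text
time: 3.93
tcp_pos: [0.4386, 0.0201, 0.0847]
ee_rot: [0.743, 0.67, 0.0, 0.0]
wrist_force: [0.1, 0.4, 0.1]
grip_width: 0.0002
finger_force: 0.0
t 3.93 tcp [0.4386 0.0201 0.0847] q [0.743 0.67  0.    0.   ] F [0.1 0.4 0.1] g 0.0002 qp [-0.21  0.17  1.94 -0.    1.02 -0.11]
[-0.12965755  0.00140972  0.10344586] 0.23213558908949206 0.0615135480307909
1 ty 0.16 tz -0.54 th 0.12
2 ty 0.19 tz -0.53 th 0.18
3 ty 0.22 tz -0.52 th 0.24
4 ty 0.26 tz -0.51 th 0.31
5 ty 0.29 tz -0.49 th 0.37
6 ty 0.32 tz -0.47 th 0.43
7 ty 0.34 tz -0.45 th 0.49
8 ty 0.37 tz -0.43 th 0.55
9 ty 0.40 tz -0.41 th 0.61
10 ty 0.42 tz -0.38 th 0.67
11 ty 0.44 tz -0.35 th 0.73
12 ty 0.46 tz -0.33 th 0.79
13 ty 0.48 tz -0.30 th 0.86
14 ty 0.50 tz -0.27 th 0.92
15 ty 0.52 tz -0.24 th 0.98
16 ty 0.53 tz -0.20 th 1.04
17 ty 0.54 tz -0.17 th 1.10
18 ty 0.55 tz -0.14 th 1.16
19 ty 0.56 tz -0.10 th 1.22
20 ty 0.56 tz -0.07 th 1.28
21 ty 0.57 tz -0.04 th 1.34
22 ty 0.57 tz -0.00 th 1.41
23 ty 0.57 tz 0.03 th 1.47
24 ty 0.56 tz 0.07 th 1.53
25 ty 0.56 tz 0.10 th 1.59
26 ty 0.55 tz 0.14 th 1.65
27 ty 0.54 tz 0.17 th 1.71
```

```bash
python3 - <<'E'
from h import *
s=r.grab_frame('side')[140:275,195:325];w=r.grab_frame('wrist')
a=cv2.resize(s,None,fx=3,fy=3,interpolation=cv2.INTER_CUBIC);b=w[100:420,80:470]
h=405;o=np.hstack([a,cv2.copyMakeBorder(b,0,h-b.shape[0],0,0,0)]);cv2.imwrite('pics/c2.png',o);print(o.shape)
print(proj(cam('side'),r.get_obs()['tcp_pos']))
E
```

```text
(405, 780, 3)
[232.95417617 224.80250747]
```

View pics/c2.png

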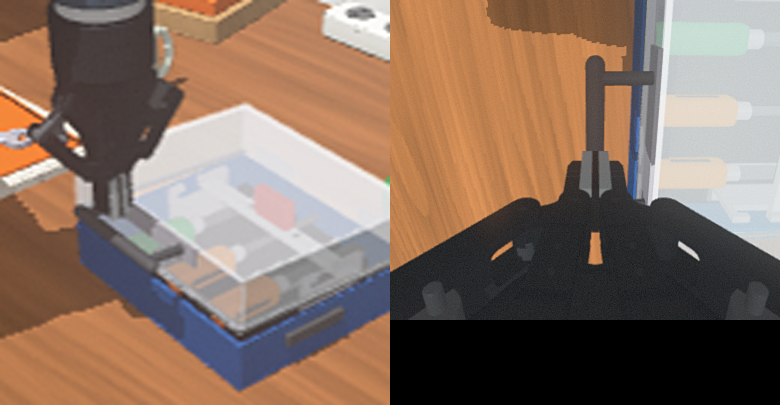

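The side crop shows the handle running (80,212)–(180,250) with the closed fingers ending at about (118,215). In the wrist crop they line up with the handle. So the fingertips are on the handle line but did not enclose it. I'll check the numbers.

```bash
python3 - <<'E'
from h import *
np.set_printoptions(precision=4,suppress=True,linewidth=200)
o=r.get_obs();W=cam('wrist');S=cam('side');R0=R.from_quat(o['ee_rot']).as_matrix();t=o['tcp_pos']
for dz in(0,-.0187,-.04):
  P=t+R0@[0,0,dz]; print(dz,'wrist',proj(W,P)-[80,100]+[390,0],'side',proj(S,P),(proj(S,P)-[195,140])*3)
# side handle line through image: intersect rays with vertical plane tool-y=0 through TCP
for uv in((233,219),(221.7,210.7),(246.7,228.3)):
  oo,d=ray(S,*uv);s=((t-oo)@R0[:,1])/(d@R0[:,1]);print(uv,oo+s*d)
s=r.grab_frame('side')
g=cv2.cvtColor(s,6)[200:240:1,216:256:2];print(g)
E
```

```text
0 wrist [596.1422 137.2925] side [232.9542 224.8025] [113.8625 254.4075]
-0.0187 wrist [596.3085 150.5876] side [232.5162 218.2115] [112.5487 234.6345]
-0.04 wrist [596.5427 169.3233] side [232.008  210.5399] [111.024  211.6198]
(233, 219) [0.4383 0.0182 0.102 ]
(221.7, 210.7) [0.4433 0.0664 0.1012]
(246.7, 228.3) [ 0.4326 -0.0362  0.1052]
[[140 136 183 177  83  59  60  66 111  80 123 123 221 215 213 207 205 211 216 200]
 [137 139 183 194 199  54  61  66 129  92 123 123 217 208 206 205 216 212 197 214]
 [134 137 181 193 192  53  61  59 130  88 122 118 210 204 211 218 209 200 213 219]
 [133 133 179 192 192  53  61  61 131  88 127  87 210 216 217 205 198 203 219 219]
 [134 131 172 191 193  72  61  59 134  89 136  88 223 218 202 198 199 203 219 214]
 [137 132 170 192 191  71  61  59 153 112 142  94 222 196 199 199 199 203 218 207]
 [139 136 172 194 190  72  60  57 136 112 128  89 203 200 198 198 199 203 219 219]
 [143 139 171 192 188  72  59  57 156 112 129  90 214 200 200 199 199 201 219 218]
 [145 144 124 112 175  90  62  58 137 113 127  97 156 208 198 199 198 199 217 218]
 [145 145  
[... 1862 characters left out ...]
75  73  75  73  57  96 165 167 172]
 [ 85  85  85  84  83  86  76  72  73  74  74  75  75  74  75  74  61 126 178 170]
 [ 86  85  86  85  85  85  85  73  74  74  74  75  76  75  74 110  81  91 145 167]
 [ 86  85  86  86  85  85  85  79  74  74  73  74  74  75  74  94 103  70 112 143]
 [ 89  85  86  86  85  85  83  85  79  72  74  74  74  77  74  86 103 105 112 111]
 [ 89  87  85  85  85  86  85  84  76  73  74  75  73  74  75  87  85 111 109  95]
 [ 90  88  88  86  86  86  86  86  85  79  72  75  75  76  74  73  88  93 108  90]
 [ 91  90  89  87  84  86  88  86  86  82  73  74  75  74  74  75  88  87  99  76]
 [ 92  90  89  89  87  86  87  87  86  88  78  73  74  74  74  75  81  88  82  74]]
```

```bash
python3 - <<'E'
from h import *
np.set_printoptions(precision=4,suppress=True,linewidth=200)
o=r.get_obs();W=cam('wrist');R0=R.from_quat(o['ee_rot']).as_matrix();t=o['tcp_pos']
print(np.array(r.camera_model('wrist')['T_tool_cam']))
for P in[(a,b,z) for b in(-.0427,.0427,0) for a in(-.011,.011) for z in(0,-.013,-.03,-.05)]:print(P,proj(W,t+R0@P))
w=r.grab_frame('wrist');cv2.imwrite('pics/wz.png',w)
g=cv2.cvtColor(w,6);print(g[140:300:5,255:320:4])
E
```

```text
[[-0.0013 -0.9477 -0.3191  0.0819]
 [ 1.     -0.0017  0.001  -0.0009]
 [-0.0015 -0.3191  0.9477 -0.1787]
 [ 0.      0.      0.      1.    ]]
(-0.011, -0.0427, 0) [221.4213 252.5517]
(-0.011, -0.0427, -0.013) [217.3233 262.3061]
(-0.011, -0.0427, -0.03) [211.1053 277.1342]
(-0.011, -0.0427, -0.05) [202.1827 298.4721]
(0.011, -0.0427, 0) [218.9885 221.5315]
(0.011, -0.0427, -0.013) [214.5369 229.5882]
(0.011, -0.0427, -0.03) [207.7286 241.9311]
(0.011, -0.0427, -0.05) [197.84   259.9035]
(-0.011, 0.0427, 0) [350.8175 252.303 ]
(-0.011, 0.0427, -0.013) [355.1276 262.0342]
(-0.011, 0.0427, -0.03) [361.6663 276.8247]
(-0.011, 0.0427, -0.05) [371.047  298.1035]
(0.011, 0.0427, 0) [353.2471 221.2925]
(0.011, 0.0427, -0.013) [357.9194 229.3272]
(0.011, 0.0427, -0.03) [365.0641 241.6342]
(0.011, 0.0427, -0.05) [375.4385 259.55  ]
(-0.011, 0, 0) [286.1417 252.5451]
(-0.011, 0, -0.013) [286.2515 262.3319]
(-0.011, 0, -0.03) [286.4185 277.2242]
(-0.011, 0, -0.05) [286.6589 298.6911]
(0.011, 0, 0) [286.142  221.4548]
(0.011, 0, -0.013) [286.2568 229.5314]
(0.011, 0, -0.03) [286.4327 241.9175]
(0.
[... 1607 characters left out ...]
137 153 152 138  77  79  73  78 157 149 147 152 147 149  97]
 [147 141 137 150 148 107 112  52  52 113 115 139 145 150 150 145  85]
 [153 146 113 123 123 115 115  50  55 111 117 117 118 123 147 144  79]
 [147  50  58  57  98 109 113  47  57 113 110  90  52  57  57 145  78]
 [150  53  51  54 109 111 113  52  49 114 114 104  59  56  55 145  81]
 [128  51  52  51 112 108 113  48  46 110 111 113  56  55  54 137  78]
 [ 89  52  46  53 112 111 106  44  42 113 107 112  53  56  57  91  77]
 [ 48  46  52  47 111 107 113  42  46 112 108 110  45  53  50  54  76]
 [ 38  45  40  44  52 124 133  51  47 133 119  54  51  49  50  51  75]
 [ 51  49  45  46  41  48  87  47  48  76  46  49  47  50  46  48  48]]
```

Both cameras put the visible fingertips about 38–42 mm short of the reported TCP, and the handle is unmoved. I'll treat the real tips as 38 mm behind the TCP, reopen and go 37 mm lower.

```bash
python3 -m pendant '[{"tx":0,"ty":0,"tz":0,"wx":0,"wy":0,"wz":0},{"tx":0,"ty":0,"tz":0,"wx":0,"wy":0,"wz":0},{"tx":0,"ty":0,"tz":0,"wx":0,"wy":0,"wz":0},{"tx":0,"ty":0,"tz":0,"wx":0,"wy":0,"wz":0}]' 0.76
python3 -m pendant '[{"tx":0,"ty":0,"tz":0.25,"wx":0,"wy":0,"wz":0},{"tx":0,"ty":0,"tz":0.25,"wx":0,"wy":0,"wz":0},{"tx":0,"ty":0,"tz":0.25,"wx":0,"wy":0,"wz":0}]'
python3 -m pendant '[{"tx":0,"ty":0,"tz":0.25,"wx":0,"wy":0,"wz":0},{"tx":0,"ty":0,"tz":0.25,"wx":0,"wy":0,"wz":0},{"tx":0,"ty":0,"tz":0.25,"wx":0,"wy":0,"wz":0}]'
python3 -m pendant '[{"tx":0,"ty":0,"tz":0,"wx":0,"wy":0,"wz":0},{"tx":0,"ty":0,"tz":0,"wx":0,"wy":0,"wz":0},{"tx":0,"ty":0,"tz":0,"wx":0,"wy":0,"wz":0},{"tx":0,"ty":0,"tz":0,"wx":0,"wy":0,"wz":0}]' 1
```

```text
time: 4.47
tcp_pos: [0.4384, 0.0202, 0.0844]
ee_rot: [0.743, 0.67, -0.0, 0.0]
wrist_force: [-0.1, -0.5, 0.1]
grip_width: 0.0203
finger_force: 0.0
time: 4.72
tcp_pos: [0.4382, 0.0202, 0.0649]
ee_rot: [0.743, 0.67, -0.0, -0.0]
wrist_force: [-0.6, -0.5, 0.2]
grip_width: 0.0205
finger_force: 0.0
time: 4.97
tcp_pos: [0.4381, 0.0202, 0.046]
ee_rot: [0.743, 0.67, -0.0, -0.0]
wrist_force: [0.3, -0.0, -0.3]
grip_width: 0.0206
finger_force: 0.0
time: 5.3
tcp_pos: [0.4386, 0.0202, 0.0469]
ee_rot: [0.743, 0.67, 0.0, 0.0]
wrist_force: [2.9, 0.2, -3.4]
grip_width: 0.009
finger_force: 58.3
```

Gripped: 9 mm width at 58 N. Now the arc to open the cover, checking the force as I go.

```bash
python3 -m pendant '[{"tx":0,"ty":0.16,"tz":-0.54,"wx":0,"wy":0,"wz":0},{"tx":0,"ty":0.19,"tz":-0.53,"wx":0,"wy":0,"wz":0},{"tx":0,"ty":0.22,"tz":-0.52,"wx":0,"wy":0,"wz":0}]'
python3 -m pendant '[{"tx":0,"ty":0.26,"tz":-0.51,"wx":0,"wy":0,"wz":0},{"tx":0,"ty":0.29,"tz":-0.49,"wx":0,"wy":0,"wz":0},{"tx":0,"ty":0.32,"tz":-0.47,"wx":0,"wy":0,"wz":0},{"tx":0,"ty":0,"tz":0,"wx":0,"wy":0,"wz":0}]'
```

```text
time: 5.55
tcp_pos: [0.4523, 0.0187, 0.087]
ee_rot: [0.743, 0.67, -0.0, -0.0]
wrist_force: [5.4, -0.2, -6.1]
grip_width: 0.0087
finger_force: 58.1
time: 5.88
tcp_pos: [0.4738, 0.0164, 0.1252]
ee_rot: [0.743, 0.67, -0.001, -0.0]
wrist_force: [-6.3, -0.1, 3.8]
grip_width: 0.0085
finger_force: 59.3
```

```bash
python3 -m pendant '[{"tx":0,"ty":0.34,"tz":-0.45,"wx":0,"wy":0,"wz":0},{"tx":0,"ty":0.37,"tz":-0.43,"wx":0,"wy":0,"wz":0},{"tx":0,"ty":0.4,"tz":-0.41,"wx":0,"wy":0,"wz":0},{"tx":0,"ty":0.42,"tz":-0.38,"wx":0,"wy":0,"wz":0},{"tx":0,"ty":0.44,"tz":-0.35,"wx":0,"wy":0,"wz":0}]'
python3 -m pendant '[{"tx":0,"ty":0.46,"tz":-0.33,"wx":0,"wy":0,"wz":0},{"tx":0,"ty":0.48,"tz":-0.3,"wx":0,"wy":0,"wz":0},{"tx":0,"ty":0.5,"tz":-0.27,"wx":0,"wy":0,"wz":0},{"tx":0,"ty":0.52,"tz":-0.24,"wx":0,"wy":0,"wz":0},{"tx":0,"ty":0,"tz":0,"wx":0,"wy":0,"wz":0}]'
```

```text
time: 6.3
tcp_pos: [0.5188, 0.0116, 0.1743]
ee_rot: [0.743, 0.67, -0.003, -0.003]
wrist_force: [-11.5, -0.1, 7.7]
grip_width: 0.0089
finger_force: 58.9
time: 6.72
tcp_pos: [0.5728, 0.0059, 0.2058]
ee_rot: [0.743, 0.67, 0.0, 0.001]
wrist_force: [-7.4, 0.1, 15.7]
grip_width: 0.0086
finger_force: 61.7
```

```bash
python3 -m pendant '[{"tx":0,"ty":0.53,"tz":-0.26,"wx":0,"wy":0,"wz":0},{"tx":0,"ty":0.54,"tz":-0.23,"wx":0,"wy":0,"wz":0},{"tx":0,"ty":0.55,"tz":-0.18,"wx":0,"wy":0,"wz":0},{"tx":0,"ty":0.56,"tz":-0.13,"wx":0,"wy":0,"wz":0}]'
python3 -m pendant '[{"tx":0,"ty":0.56,"tz":-0.08,"wx":0,"wy":0,"wz":0},{"tx":0,"ty":0.57,"tz":-0.05,"wx":0,"wy":0,"wz":0},{"tx":0,"ty":0.57,"tz":-0.02,"wx":0,"wy":0,"wz":0},{"tx":0,"ty":0,"tz":0,"wx":0,"wy":0,"wz":0}]'
```

```text
time: 7.05
tcp_pos: [0.6247, 0.0004, 0.2221]
ee_rot: [0.743, 0.67, -0.002, -0.001]
wrist_force: [-2.6, -1.8, -6.8]
grip_width: 0.0087
finger_force: 58.4
time: 7.38
tcp_pos: [0.6694, -0.0044, 0.2255]
ee_rot: [0.743, 0.669, -0.0, -0.0]
wrist_force: [0.8, -0.9, 0.1]
grip_width: 0.0088
finger_force: 59.6
```

```bash
python3 -m pendant '[{"tx":0,"ty":0.5,"tz":0.02,"wx":0,"wy":0,"wz":0},{"tx":0,"ty":0.5,"tz":0.05,"wx":0,"wy":0,"wz":0},{"tx":0,"ty":0.5,"tz":0.08,"wx":0,"wy":0,"wz":0}]'
python3 -m pendant '[{"tx":0,"ty":0.25,"tz":0.05,"wx":0,"wy":0,"wz":0},{"tx":0,"ty":0.2,"tz":0.05,"wx":0,"wy":0,"wz":0},{"tx":0,"ty":0,"tz":0,"wx":0,"wy":0,"wz":0}]'
```

```text
time: 7.63
tcp_pos: [0.7041, -0.0081, 0.2222]
ee_rot: [0.743, 0.67, -0.001, -0.001]
wrist_force: [-3.2, -3.1, -1.8]
grip_width: 0.0088
finger_force: 58.8
time: 7.88
tcp_pos: [0.7167, -0.0094, 0.2193]
ee_rot: [0.743, 0.669, -0.001, -0.0]
wrist_force: [-1.4, -3.7, -3.1]
grip_width: 0.0086
finger_force: 58.9
```

```bash
python3 -m pendant '[{"tx":0,"ty":0.2,"tz":0.05,"wx":0,"wy":0,"wz":0},{"tx":0,"ty":0.1,"tz":0.03,"wx":0,"wy":0,"wz":0}]'
python3 -m pendant '[{"tx":0,"ty":0.15,"tz":0.04,"wx":0,"wy":0,"wz":0},{"tx":0,"ty":0.1,"tz":0.03,"wx":0,"wy":0,"wz":0},{"tx":0,"ty":0,"tz":0,"wx":0,"wy":0,"wz":0}]'
python3 -m pendant '[{"tx":0,"ty":0.15,"tz":0.04,"wx":0,"wy":0,"wz":0},{"tx":0,"ty":0.1,"tz":0.03,"wx":0,"wy":0,"wz":0},{"tx":0,"ty":0,"tz":0,"wx":0,"wy":0,"wz":0}]'
```

```text
time: 8.05
tcp_pos: [0.7234, -0.0101, 0.2179]
ee_rot: [0.743, 0.669, -0.001, -0.0]
wrist_force: [-14.9, -2.8, 7.5]
grip_width: 0.0082
finger_force: 60.1
time: 8.3
tcp_pos: [0.7231, -0.0101, 0.2178]
ee_rot: [0.743, 0.67, -0.005, -0.005]
wrist_force: [-28.1, -3.4, 13.2]
grip_width: 0.0084
finger_force: 60.8
time: 8.55
tcp_pos: [0.7229, -0.0101, 0.2177]
ee_rot: [0.743, 0.67, -0.01, -0.009]
wrist_force: [-50.9, -1.2, 25.1]
grip_width: 0.0083
finger_force: 62.6
```

The cover is against its stop at about 1.64 rad. I'll relax the push, release, rise and back off.

```bash
python3 -m pendant '[{"tx":0,"ty":-0.25,"tz":-0.06,"wx":0,"wy":0,"wz":0},{"tx":0,"ty":-0.15,"tz":-0.04,"wx":0,"wy":0,"wz":0},{"tx":0,"ty":0,"tz":0,"wx":0,"wy":0,"wz":0}]'
python3 -m pendant '[{"tx":0,"ty":0,"tz":0,"wx":0,"wy":0,"wz":0},{"tx":0,"ty":0,"tz":0,"wx":0,"wy":0,"wz":0},{"tx":0,"ty":0,"tz":0,"wx":0,"wy":0,"wz":0},{"tx":0,"ty":0,"tz":0,"wx":0,"wy":0,"wz":0}]' 0.72
python3 -m pendant '[{"tx":0,"ty":0,"tz":-0.3,"wx":0,"wy":0,"wz":0},{"tx":0,"ty":0,"tz":-0.6,"wx":0,"wy":0,"wz":0},{"tx":0,"ty":0,"tz":-0.8,"wx":0,"wy":0,"wz":0},{"tx":0,"ty":0,"tz":-0.8,"wx":0,"wy":0,"wz":0},{"tx":0,"ty":0,"tz":0,"wx":0,"wy":0,"wz":0}]'
python3 - <<'E'
from h import *
step([.50,.012,.27],down(PSI+np.pi/2))
E
```

```text
time: 8.8
tcp_pos: [0.7232, -0.0101, 0.218]
ee_rot: [0.743, 0.669, -0.002, -0.001]
wrist_force: [-13.3, -2.9, 4.4]
grip_width: 0.0085
finger_force: 60.4
time: 9.13
tcp_pos: [0.7275, -0.0093, 0.2173]
ee_rot: [0.743, 0.67, 0.001, 0.0]
wrist_force: [0.9, -1.0, -0.0]
grip_width: 0.0236
finger_force: 0.0
time: 9.55
tcp_pos: [0.7289, -0.0099, 0.2853]
ee_rot: [0.743, 0.67, 0.003, 0.003]
wrist_force: [-0.1, -0.6, 1.5]
grip_width: 0.0237
finger_force: 0.0
16 rows {'tx': np.float64(0.426), 'ty': np.float64(-0.476), 'tz': np.float64(0.035), 'wx': np.float64(0.004), 'wy': np.float64(0.004), 'wz': np.float64(-0.941)} total [  6.82  -7.61   0.57   0.07   0.07 -15.05]
```

```bash
python3 -m pendant '[{"tx":0.43,"ty":-0.48,"tz":0.03,"wx":0,"wy":0,"wz":-0.94},{"tx":0.43,"ty":-0.48,"tz":0.03,"wx":0,"wy":0,"wz":-0.94},{"tx":0.43,"ty":-0.48,"tz":0.03,"wx":0,"wy":0,"wz":-0.94},{"tx":0.43,"ty":-0.48,"tz":0.03,"wx":0,"wy":0,"wz":-0.94},{"tx":0.43,"ty":-0.48,"tz":0.03,"wx":0,"wy":0,"wz":-0.94},{"tx":0.43,"ty":-0.48,"tz":0.03,"wx":0,"wy":0,"wz":-0.94},{"tx":0.43,"ty":-0.48,"tz":0.03,"wx":0,"wy":0,"wz":-0.94},{"tx":0.43,"ty":-0.48,"tz":0.03,"wx":0,"wy":0,"wz":-0.94}]' >/dev/null
python3 -m pendant '[{"tx":0.43,"ty":-0.48,"tz":0.03,"wx":0,"wy":0,"wz":-0.94},{"tx":0.43,"ty":-0.48,"tz":0.03,"wx":0,"wy":0,"wz":-0.94},{"tx":0.43,"ty":-0.48,"tz":0.03,"wx":0,"wy":0,"wz":-0.94},{"tx":0.43,"ty":-0.48,"tz":0.03,"wx":0,"wy":0,"wz":-0.94},{"tx":0.43,"ty":-0.48,"tz":0.03,"wx":0,"wy":0,"wz":-0.94},{"tx":0.43,"ty":-0.48,"tz":0.03,"wx":0,"wy":0,"wz":-0.94},{"tx":0.43,"ty":-0.48,"tz":0.03,"wx":0,"wy":0,"wz":-0.94},{"tx":0.43,"ty":-0.48,"tz":0.03,"wx":0,"wy":0,"wz":-0.94},{"tx":0,"ty":0,"tz":0,"wx":0,"wy":0,"wz":0},{"tx":0,"ty":0,"tz":0,"wx":0,"wy":0,"wz":0}]' 0
python3 - <<'E'
from h import *
obs();np.set_printoptions(precision=4,suppress=True)
W=cam('wrist');i=r.grab_frame('wrist');t=r.grab_frame('top');s=r.grab_frame('side')
np.savez('v3.npz',T=W['T'])
for n,a in(('w3',i),('t3',t),('s3',s)):cv2.imwrite(f'pics/{n}.png',a)
def red(a):
  h=cv2.cvtColor(a,40);return (cv2.inRange(h,(0,120,90),(5,255,255))|cv2.inRange(h,(174,120,90),(180,255,255)))
for n,a in(('w',i),('t',t),('s',s)):
  for c in cv2.findContours(cv2.morphologyEx(red(a),2,np.ones((2,2))),0,2)[0]:
    if cv2.contourArea(c)>15:print(n,cv2.contourArea(c),cv2.minAreaRect(c))
cv2.imwrite('pics/c3.png',np.hstack([i[:,:],cv2.copyMakeBorder(cv2.resize(t[160:285,230:350],None,fx=2,fy=2),0,170,0,0,0)]))
E
```

```text
time: 11.05
tcp_pos: [0.4959, 0.0123, 0.2678]
ee_rot: [0.051, 0.999, 0.0, 0.001]
wrist_force: [0.1, -0.4, -0.1]
grip_width: 0.0854
finger_force: 0.0
t 11.05 tcp [0.4959 0.0123 0.2678] q [0.051 0.999 0.    0.001] F [ 0.1 -0.4 -0.1] g 0.0854 qp [-0.2   0.12  1.53  0.    1.49 -1.67]
w 402.5 ((287.5, 246.0), (14.0, 31.0), 90.0)
s 119.0 ((286.8089904785156, 209.50564575195312), (17.38396453857422, 9.327981948852539), 32.0053825378418)
```

View pics/c3.png

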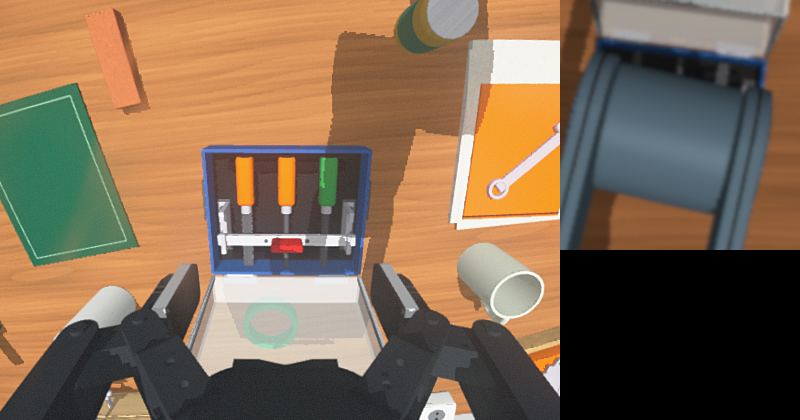

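The wrist view shows the cover open. The case rim runs (203,149)–(371,150) to (211,275)–(361,274), the red tab is at (287,246), and the orange handles at (245,182) and (287,182).

```bash
python3 - <<'E'
from h import *
np.set_printoptions(precision=4,suppress=True)
W=cam('wrist');i=cv2.imread('pics/w3.png');h=cv2.cvtColor(i,40)
P=[onz(W,*p,.045) for p in((203,148.5),(371,149.5),(211.5,275),(361,274))]
print('corners',P, 'mean',sum(P)/4,'yaw front',np.arctan2(*((P[1]-P[0])[[0,1]]*[-1,1]))) 
print(case(sum(P)/4))
red=(cv2.inRange(h,(0,120,90),(5,255,255))|cv2.inRange(h,(174,120,90),(180,255,255)));red[:230]=0;red[262:]=0
ys,xs=np.nonzero(red);print('red bbox',xs.min(),xs.max(),ys.min(),ys.max())
V=h[238:256,287,2];print(V, h[238:256,287,0])
for z in(.076,):
  for p in((xs.min(),ys.min()),(xs.max()+1,ys.max()+1)):q=onz(W,*p,z);print(z,q,case(q))
q=onz(W,287.5,246,.076);print('tab',q,case(q))
o=cv2.inRange(h,(6,150,120),(20,255,255));o[:150]=0;o[215:]=0;o[:,:225]=0;o[:,310:]=0
for c in cv2.findContours(o,0,2)[0]:
  if cv2.contourArea(c)>200:
    m=cv2.minAreaRect(c);x,y,w,hh=cv2.boundingRect(c);print(m);
    for v in(y,y+hh):q=onz(W,x+w/2,v,.04);print(q,case(q))
S=cam('side');print('tab two',two(W,(287.5,246),S,(286.8,209.5)))
# mat
m=cv2.inRange(h,(60,80,20),(95,255,160));m[:,150:]=0;m[:80]=0;m[270:]=0;m=cv2.morphologyEx(cv2.morphologyEx(m,2,np.ones((3,3))),3,np.ones((9,9)))
c=max(cv2.findContours(m,0,2)[0],key=cv2.contourArea);a=cv2.approxPolyDP(c,6,True)[:,0]
for p in a:print(p,onz(W,*map(float,p),.004))
E
```

```text
corners [array([ 0.4586, -0.0929,  0.045 ]), array([0.4826, 0.1282, 0.045 ]), array([ 0.6488, -0.1161,  0.045 ]), array([0.6702, 0.1109, 0.045 ])] mean [0.565  0.0075 0.045 ] yaw front -0.10773819445207519
[-0.0026  0.0013  0.045 ]
red bbox 270 302 238 252
[227 182 181 187 192 188 184 171 249 246 246 249 179 164 155  87  94 107] [  0   1   0   0   1   0   0   0   1   1   0   0   0   0   0 150 135 150]
0.076 [ 0.5821 -0.0166  0.076 ] [ 0.0168 -0.0211  0.076 ]
0.076 [0.609  0.0255 0.076 ] [0.0394 0.0235 0.076 ]
tab [0.5963 0.0055 0.076 ] [0.0287 0.0023 0.076 ]
((286.0, 181.0), (48.0, 18.0), 90.0)
[0.4822 0.0158 0.04  ] [-0.0858  0.0014  0.04  ]
[0.5515 0.0088 0.04  ] [-0.0162  0.0012  0.04  ]
((244.47227478027344, 180.97372436523438), (48.38773727416992, 18.290618896484375), 88.45184326171875)
[ 0.4765 -0.0398  0.04  ] [-0.0861 -0.0545  0.04  ]
[ 0.5455 -0.0498  0.04  ] [-0.0165 -0.0576  0.04  ]
tab two (array([0.6058, 0.0043, 0.0586]), np.float64(0.0019405003166065376))
[76 84] [ 0.3535 -0.2683  0.004 ]
[  0 104] [ 0.3637 -0.3947  0.004 ]
[  0 206] [ 0.5162 -0.4574  0.004 ]
[ 34 265] [ 0.6267 -0.4383  0.004 ]
[ 57 261] [ 0.6226 -0.3923  0.004 ]
[ 74 230] [ 0.5696 -0.3418  0.004 ]
[ 83 231] [ 0.5728 -0.3269  0.004 ]
[ 75 257] [ 0.6179 -0.3569  0.004 ]
[136 245] [ 0.6057 -0.2443  0.004 ]
[130 239] [ 0.5942 -0.2515  0.004 ]
[108 246] [ 0.6031 -0.2924  0.004 ]
[101 212] [ 0.5438 -0.2862  0.004 ]
[ 92 211] [ 0.5406 -0.3006  0.004 ]
[ 95 137] [ 0.4287 -0.2612  0.004 ]
```

```bash
python3 - <<'E'
from h import *
np.set_printoptions(precision=1,suppress=True)
W=cam('wrist')
print('pred corners',[proj(W,world(a,b,.045)) for a,b in((-.095,-.114),(-.095,.114),(.095,-.114),(.095,.114))])
for xb in(.02,.025,.03,.035):print(xb,[proj(W,world(xb+a,0,z))[1] for a,z in((-.006,.048),(-.006,.076),(.006,.076))],'bar',[proj(W,world(xb+a,.05,.048))[1] for a in(-.008,.008)],[proj(W,world(xb,s*.022,.076))[0] for s in(-1,1)])
i=cv2.cvtColor(cv2.imread('pics/w3.png'),6);print(i[228:256,[262,320,325]].T)
E
```

```text
pred corners [array([199.5, 151.3]), array([371.5, 150.6]), array([211.3, 276.2]), array([360.5, 275.8])]
0.02 [np.float64(227.9139294917579), np.float64(236.07162038292907), np.float64(244.19811111429112)] bar [np.float64(226.48227355893823), np.float64(236.75874973487745)] [np.float64(269.3858441600856), np.float64(302.1363212491706)]
0.025 [np.float64(231.1434841987235), np.float64(239.47729987111433), np.float64(247.53673194514195)] bar [np.float64(229.7208163715333), np.float64(239.91869795995564)] [np.float64(269.4642966308158), np.float64(302.08179711374504)]
0.03 [np.float64(234.34832738936854), np.float64(242.85489197806464), np.float64(250.84776784383465)] bar [np.float64(232.9346169688031), np.float64(243.0544335159233)] [np.float64(269.5423215855012), np.float64(302.0274842245046)]
0.035 [np.float64(237.52862498440578), np.float64(246.2046055684956), np.float64(254.1314291757903)] bar [np.float64(236.12383991804398), np.float64(246.16612340254858)] [np.float64(269.61991887353224), np.float64(301.9733846503805)]
[[ 80  84  80  79  68  86 188 199 252 246 244 245 245 245 245 247 253 216
   84  59  72  70  64  63  72  73  70  71]
 [ 60  61  62  61  53  68 120 146 174 170 167 171 169 166 166 171 174 173
   78  63  74  81  80  70  78  75  78  79]
 [ 79  80  82  86  85  76 118 143 171 162 163 168 172 165 168 173 192 248
  113  93  94  90  83  85  85  87  86  85]]
```

```bash
python3 - <<'E'
from h import *
step(world(.0345,0,.10),down(PSI+np.pi/2),n=7)
E
```

```text
7 rows {'tx': np.float64(-0.604), 'ty': np.float64(0.002), 'tz': np.float64(0.957), 'wx': np.float64(0.0), 'wy': np.float64(0.001), 'wz': np.float64(-0.004)} total [-4.23  0.02  6.7   0.    0.01 -0.03]
```

```bash
python3 -m pendant '[{"tx":-0.6,"ty":0,"tz":0.95,"wx":0,"wy":0,"wz":0},{"tx":-0.6,"ty":0,"tz":0.95,"wx":0,"wy":0,"wz":0},{"tx":-0.6,"ty":0,"tz":0.95,"wx":0,"wy":0,"wz":0},{"tx":-0.6,"ty":0,"tz":0.95,"wx":0,"wy":0,"wz":0},{"tx":-0.6,"ty":0,"tz":0.95,"wx":0,"wy":0,"wz":0},{"tx":-0.6,"ty":0,"tz":0.95,"wx":0,"wy":0,"wz":0},{"tx":-0.6,"ty":0,"tz":0.95,"wx":0,"wy":0,"wz":0},{"tx":0,"ty":0,"tz":0,"wx":0,"wy":0,"wz":0}]'
python3 -m pendant '[{"tx":0,"ty":0,"tz":0.6,"wx":0,"wy":0,"wz":0},{"tx":0,"ty":0,"tz":0.6,"wx":0,"wy":0,"wz":0},{"tx":0,"ty":0,"tz":0.5,"wx":0,"wy":0,"wz":0},{"tx":0,"ty":0,"tz":0.4,"wx":0,"wy":0,"wz":0},{"tx":0,"ty":0,"tz":0.4,"wx":0,"wy":0,"wz":0},{"tx":0,"ty":0,"tz":0,"wx":0,"wy":0,"wz":0}]'
python3 -c "
from h import *
step(world(.0345,0,.018),down(PSI+np.pi/2))
s=r.grab_frame('side');cv2.imwrite('pics/s4.png',s)"
```

```text
time: 11.87
tcp_pos: [0.5999, 0.0025, 0.0952]
ee_rot: [0.05, 0.999, 0.001, -0.004]
wrist_force: [-0.2, 0.0, 0.8]
grip_width: 0.0858
finger_force: 0.0
time: 12.37
tcp_pos: [0.5991, 0.0024, 0.037]
ee_rot: [0.05, 0.999, 0.0, -0.001]
wrist_force: [-0.2, -0.4, 0.4]
grip_width: 0.0852
finger_force: 0.0
1 rows {'tx': np.float64(-0.109), 'ty': np.float64(0.019), 'tz': np.float64(0.761), 'wx': np.float64(0.002), 'wy': np.float64(-0.028), 'wz': np.float64(-0.013)} total [-0.11  0.02  0.76  0.   -0.03 -0.01]
```

```bash
python3 -m pendant '[{"tx":-0.1,"ty":0,"tz":0.3,"wx":0,"wy":0,"wz":0},{"tx":0,"ty":0,"tz":0.25,"wx":0,"wy":0,"wz":0},{"tx":0,"ty":0,"tz":0.2,"wx":0,"wy":0,"wz":0},{"tx":0,"ty":0,"tz":0,"wx":0,"wy":0,"wz":0}]'
python3 -m pendant '[{"tx":0,"ty":0,"tz":0,"wx":0,"wy":0,"wz":0},{"tx":0,"ty":0,"tz":0,"wx":0,"wy":0,"wz":0},{"tx":0,"ty":0,"tz":0,"wx":0,"wy":0,"wz":0},{"tx":0,"ty":0,"tz":0,"wx":0,"wy":0,"wz":0},{"tx":0,"ty":0,"tz":0,"wx":0,"wy":0,"wz":0}]' 1
```

```text
time: 12.75
tcp_pos: [0.602, 0.0018, 0.0188]
ee_rot: [0.05, 0.999, 0.0, -0.001]
wrist_force: [-0.3, -0.1, 0.5]
grip_width: 0.0853
finger_force: 0.0
time: 13.17
tcp_pos: [0.6035, 0.0017, 0.0207]
ee_rot: [0.05, 0.999, -0.0, 0.001]
wrist_force: [-1.4, 0.3, 2.3]
grip_width: 0.0424
finger_force: 61.3
```

Tab gripped (42 mm). I'll lift until light contact with the lip.

```bash
python3 -m pendant '[{"tx":0,"ty":0,"tz":-0.06,"wx":0,"wy":0,"wz":0},{"tx":0,"ty":0,"tz":-0.04,"wx":0,"wy":0,"wz":0},{"tx":0,"ty":0,"tz":0,"wx":0,"wy":0,"wz":0}]'
python3 -m pendant '[{"tx":0,"ty":0,"tz":-0.03,"wx":0,"wy":0,"wz":0},{"tx":0,"ty":0,"tz":0,"wx":0,"wy":0,"wz":0}]'
```

```text
time: 13.42
tcp_pos: [0.6026, 0.0017, 0.0224]
ee_rot: [0.05, 0.999, 0.0, -0.0]
wrist_force: [0.4, -0.0, -1.6]
grip_width: 0.0425
finger_force: 60.9
time: 13.58
tcp_pos: [0.6024, 0.0018, 0.0228]
ee_rot: [0.05, 0.999, 0.0, -0.0]
wrist_force: [0.0, 0.3, -2.7]
grip_width: 0.0423
finger_force: 62.7
```

```bash
python3 -m pendant '[{"tx":0.1,"ty":0,"tz":-0.03,"wx":0,"wy":0,"wz":0},{"tx":0.08,"ty":0,"tz":0,"wx":0,"wy":0,"wz":0}]'
python3 -m pendant '[{"tx":0.06,"ty":0,"tz":-0.02,"wx":0,"wy":0,"wz":0},{"tx":0,"ty":0,"tz":0,"wx":0,"wy":0,"wz":0}]'
python3 -m pendant '[{"tx":0.06,"ty":0,"tz":0,"wx":0,"wy":0,"wz":0},{"tx":0,"ty":0,"tz":0,"wx":0,"wy":0,"wz":0}]'
python3 -m pendant '[{"tx":0.06,"ty":0,"tz":0,"wx":0,"wy":0,"wz":0},{"tx":0,"ty":0,"tz":0,"wx":0,"wy":0,"wz":0}]'
```

```text
time: 13.75
tcp_pos: [0.5995, 0.002, 0.0229]
ee_rot: [0.05, 0.999, 0.0, 0.001]
wrist_force: [4.0, -0.1, -10.3]
grip_width: 0.0419
finger_force: 64.2
time: 13.92
tcp_pos: [0.5979, 0.0021, 0.0229]
ee_rot: [0.05, 0.999, 0.0, 0.001]
wrist_force: [7.7, -0.6, -16.5]
grip_width: 0.0423
finger_force: 64.1
time: 14.08
tcp_pos: [0.5963, 0.0023, 0.0229]
ee_rot: [0.05, 0.999, 0.0, 0.001]
wrist_force: [7.6, -2.1, -15.0]
grip_width: 0.0421
finger_force: 64.3
time: 14.25
tcp_pos: [0.5948, 0.0024, 0.0229]
ee_rot: [0.05, 0.999, 0.0, 0.001]
wrist_force: [7.0, -0.8, -14.7]
grip_width: 0.0422
finger_force: 64.3
```

```bash
python3 -m pendant '[{"tx":0.05,"ty":0,"tz":0.03,"wx":0,"wy":0,"wz":0},{"tx":0,"ty":0,"tz":0,"wx":0,"wy":0,"wz":0}]' | grep -E "pos|wrist"
python3 -m pendant '[{"tx":0.06,"ty":0,"tz":0,"wx":0,"wy":0,"wz":0},{"tx":0,"ty":0,"tz":0,"wx":0,"wy":0,"wz":0}]' | grep -E "pos|wrist"
python3 -m pendant '[{"tx":0.06,"ty":0,"tz":0,"wx":0,"wy":0,"wz":0},{"tx":0,"ty":0,"tz":0,"wx":0,"wy":0,"wz":0}]' | grep -E "pos|wrist"
python3 -m pendant '[{"tx":0.06,"ty":0,"tz":0,"wx":0,"wy":0,"wz":0},{"tx":0,"ty":0,"tz":0,"wx":0,"wy":0,"wz":0}]' | grep -E "pos|wrist"
```

```text
tcp_pos: [0.5923, 0.0028, 0.0228]
wrist_force: [3.4, -1.0, -10.3]
tcp_pos: [0.5917, 0.0028, 0.0229]
wrist_force: [5.4, -1.0, -13.2]
tcp_pos: [0.5903, 0.0029, 0.0229]
wrist_force: [6.4, -1.4, -12.3]
tcp_pos: [0.5888, 0.0031, 0.0229]
wrist_force: [7.0, 0.1, -13.9]
```

```bash
python3 -m pendant '[{"tx":0.05,"ty":0,"tz":0.02,"wx":0,"wy":0,"wz":0},{"tx":0,"ty":0,"tz":0,"wx":0,"wy":0,"wz":0}]' | grep -E "pos|wrist"
python3 -m pendant '[{"tx":0.06,"ty":0,"tz":0,"wx":0,"wy":0,"wz":0},{"tx":0,"ty":0,"tz":0,"wx":0,"wy":0,"wz":0}]' | grep -E "pos|wrist"
python3 -m pendant '[{"tx":0.06,"ty":0,"tz":0,"wx":0,"wy":0,"wz":0},{"tx":0,"ty":0,"tz":0,"wx":0,"wy":0,"wz":0}]' | grep -E "pos|wrist"
```

```text
tcp_pos: [0.5867, 0.0033, 0.0229]
wrist_force: [3.9, -1.0, -9.5]
tcp_pos: [0.5856, 0.0034, 0.0229]
wrist_force: [3.9, -1.2, -10.1]
tcp_pos: [0.584, 0.0036, 0.023]
wrist_force: [4.5, -0.3, -11.0]
```

```bash
python3 -m pendant '[{"tx":0.06,"ty":0,"tz":0,"wx":0,"wy":0,"wz":0},{"tx":0,"ty":0,"tz":0,"wx":0,"wy":0,"wz":0}]' | grep -E "pos|wrist"
python3 -m pendant '[{"tx":0.05,"ty":0,"tz":0,"wx":0,"wy":0,"wz":0},{"tx":0,"ty":0,"tz":0,"wx":0,"wy":0,"wz":0}]' | grep -E "pos|wrist"
```

```text
tcp_pos: [0.5817, 0.0039, 0.0234]
wrist_force: [0.1, 0.0, -1.3]
tcp_pos: [0.5806, 0.004, 0.0237]
wrist_force: [0.5, -0.2, -1.8]
```

```bash
python3 -m pendant '[{"tx":0.05,"ty":0,"tz":0,"wx":0,"wy":0,"wz":0},{"tx":0,"ty":0,"tz":0,"wx":0,"wy":0,"wz":0}]' | grep -E "pos|wrist"
```

```text
tcp_pos: [0.5796, 0.0041, 0.0235]
wrist_force: [-0.1, -0.5, -0.6]
```

Force dropped to the bar's weight and z rose, so the gap is found. I'll step back slightly and lift.

```bash
python3 -m pendant '[{"tx":-0.03,"ty":0,"tz":-0.08,"wx":0,"wy":0,"wz":0},{"tx":0,"ty":0,"tz":-0.06,"wx":0,"wy":0,"wz":0}]' | grep -E "pos|wrist"
python3 -m pendant '[{"tx":0,"ty":0,"tz":-0.08,"wx":0,"wy":0,"wz":0},{"tx":0,"ty":0,"tz":0,"wx":0,"wy":0,"wz":0}]' | grep -E "pos|wrist"
```

```text
tcp_pos: [0.5808, 0.0039, 0.027]
wrist_force: [0.8, -0.8, -1.6]
tcp_pos: [0.5811, 0.0039, 0.0292]
wrist_force: [-0.9, -0.1, -1.0]
```

```bash
python3 -m pendant '[{"tx":0,"ty":0,"tz":-0.3,"wx":0,"wy":0,"wz":0},{"tx":0,"ty":0,"tz":-0.6,"wx":0,"wy":0,"wz":0},{"tx":0,"ty":0,"tz":-0.8,"wx":0,"wy":0,"wz":0},{"tx":0,"ty":0,"tz":-0.8,"wx":0,"wy":0,"wz":0},{"tx":0,"ty":0,"tz":-0.8,"wx":0,"wy":0,"wz":0},{"tx":0,"ty":0,"tz":-0.5,"wx":0,"wy":0,"wz":0},{"tx":0,"ty":0,"tz":0,"wx":0,"wy":0,"wz":0}]'
cat >> h.py <<'E'
MC=np.array([.4905,-.3534,0]);MY=.103;MX=np.array([np.cos(MY),np.sin(MY),0]);MYV=np.array([-np.sin(MY),np.cos(MY),0])
def mat(a,b,z):return MC+MX*a+MYV*b+[0,0,z]
E
python3 -c "
from h import *
step(mat(.085,0,.10),down(np.pi/2+MY),n=13)
print(onz(cam('top'),402,177,0))"
```

```text
time: 16.83
tcp_pos: [0.5829, 0.0036, 0.1275]
ee_rot: [0.05, 0.999, -0.0, 0.003]
wrist_force: [0.0, 0.3, -1.2]
grip_width: 0.0425
finger_force: 65.7
14 rows {'tx': np.float64(0.018), 'ty': np.float64(-0.997), 'tz': np.float64(0.079), 'wx': np.float64(-0.001), 'wy': np.float64(0.004), 'wz': np.float64(-0.138)} total [ 2.500e-01 -1.395e+01  1.110e+00 -1.000e-02  6.000e-02 -1.930e+00]
[ 6.95357047e-01 -3.09778180e-01 -2.22044605e-16]
```

```bash
python3 -m pendant '[{"tx":0.02,"ty":-0.7,"tz":0.07,"wx":0,"wy":0,"wz":-0.13},{"tx":0.02,"ty":-0.96,"tz":0.07,"wx":0,"wy":0,"wz":-0.13},{"tx":0.02,"ty":-0.96,"tz":0.07,"wx":0,"wy":0,"wz":-0.13},{"tx":0.02,"ty":-0.96,"tz":0.07,"wx":0,"wy":0,"wz":-0.13},{"tx":0.02,"ty":-0.96,"tz":0.07,"wx":0,"wy":0,"wz":-0.13},{"tx":0.02,"ty":-0.96,"tz":0.07,"wx":0,"wy":0,"wz":-0.13},{"tx":0.02,"ty":-0.96,"tz":0.07,"wx":0,"wy":0,"wz":-0.13},{"tx":0.02,"ty":-0.96,"tz":0.07,"wx":0,"wy":0,"wz":-0.13}]' | grep tcp
python3 -m pendant '[{"tx":0.02,"ty":-0.96,"tz":0.07,"wx":0,"wy":0,"wz":-0.13},{"tx":0.02,"ty":-0.96,"tz":0.07,"wx":0,"wy":0,"wz":-0.13},{"tx":0.02,"ty":-0.96,"tz":0.07,"wx":0,"wy":0,"wz":-0.13},{"tx":0.02,"ty":-0.96,"tz":0.07,"wx":0,"wy":0,"wz":-0.13},{"tx":0.02,"ty":-0.96,"tz":0.07,"wx":0,"wy":0,"wz":-0.13},{"tx":0.02,"ty":-0.96,"tz":0.07,"wx":0,"wy":0,"wz":-0.13},{"tx":0.02,"ty":-0.7,"tz":0.07,"wx":0,"wy":0,"wz":-0.1},{"tx":0,"ty":0,"tz":0,"wx":0,"wy":0,"wz":0},{"tx":0,"ty":0,"tz":0,"wx":0,"wy":0,"wz":0}]'
python3 - <<'E'
from h import *
np.set_printoptions(precision=4,suppress=True)
step(mat(.085,0,-.010),down(np.pi/2+MY))
W=cam('wrist');i=r.grab_frame('wrist');cv2.imwrite('pics/w5.png',i);t=r.grab_frame('top');cv2.imwrite('pics/t5.png',t)
E
```

```text
tcp_pos: [0.5666, -0.1819, 0.1086]
time: 18.25
tcp_pos: [0.571, -0.3429, 0.0959]
ee_rot: [-0.05, 0.999, 0.001, -0.001]
wrist_force: [0.6, 1.5, -2.0]
grip_width: 0.0425
finger_force: 65.6
5 rows {'tx': np.float64(-0.032), 'ty': np.float64(-0.018), 'tz': np.float64(0.847), 'wx': np.float64(0.003), 'wy': np.float64(-0.003), 'wz': np.float64(-0.006)} total [-0.16 -0.09  4.24  0.02 -0.01 -0.03]
```

View pics/w5.png

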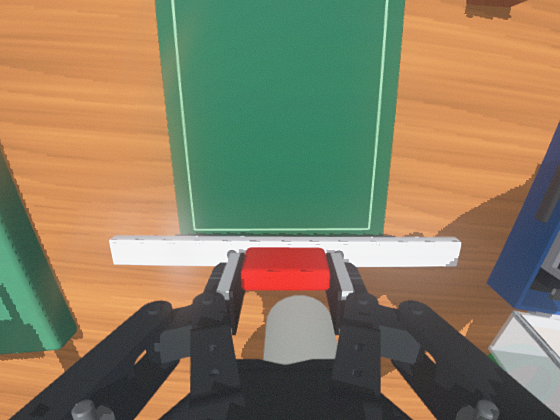

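The wrist view shows the bar level and parallel to the mat edge, bar centre at column 284 and mat centre at column 285. Lowering gently.

```bash
python3 -m pendant '[{"tx":-0.05,"ty":-0.03,"tz":0.6,"wx":0,"wy":0,"wz":0},{"tx":-0.05,"ty":-0.03,"tz":0.8,"wx":0,"wy":0,"wz":0},{"tx":-0.05,"ty":-0.03,"tz":0.8,"wx":0,"wy":0,"wz":0},{"tx":0,"ty":0,"tz":0.7,"wx":0,"wy":0,"wz":0},{"tx":0,"ty":0,"tz":0.5,"wx":0,"wy":0,"wz":0},{"tx":0,"ty":0,"tz":0.3,"wx":0,"wy":0,"wz":0},{"tx":0,"ty":0,"tz":0.2,"wx":0,"wy":0,"wz":0},{"tx":0,"ty":0,"tz":0,"wx":0,"wy":0,"wz":0}]'
python3 -m pendant '[{"tx":0,"ty":0,"tz":0.1,"wx":0,"wy":0,"wz":0},{"tx":0,"ty":0,"tz":0.1,"wx":0,"wy":0,"wz":0},{"tx":0,"ty":0,"tz":0,"wx":0,"wy":0,"wz":0}]'
```

```text
time: 19.02
tcp_pos: [0.5755, -0.3436, -0.0008]
ee_rot: [-0.051, 0.999, 0.0, -0.0]
wrist_force: [-0.5, 0.0, -1.6]
grip_width: 0.0421
finger_force: 65.7
time: 19.27
tcp_pos: [0.576, -0.3445, -0.0047]
ee_rot: [-0.051, 0.999, -0.0, 0.0]
wrist_force: [-0.1, -0.1, -2.2]
grip_width: 0.0422
finger_force: 65.7
```

```bash
python3 -m pendant '[{"tx":0,"ty":0,"tz":0.12,"wx":0,"wy":0,"wz":0},{"tx":0,"ty":0,"tz":0.1,"wx":0,"wy":0,"wz":0},{"tx":0,"ty":0,"tz":0,"wx":0,"wy":0,"wz":0}]' | grep -E "pos|wrist"
python3 -m pendant '[{"tx":0,"ty":0,"tz":0.1,"wx":0,"wy":0,"wz":0},{"tx":0,"ty":0,"tz":0,"wx":0,"wy":0,"wz":0}]' | grep -E "pos|wrist"
python3 -m pendant '[{"tx":0,"ty":0,"tz":0.06,"wx":0,"wy":0,"wz":0},{"tx":0,"ty":0,"tz":0,"wx":0,"wy":0,"wz":0}]' | grep -E "pos|wrist"
```

```text
tcp_pos: [0.5755, -0.3442, -0.011]
wrist_force: [-0.6, -0.1, -2.1]
tcp_pos: [0.5755, -0.3442, -0.0136]
wrist_force: [-0.6, 0.1, -2.8]
tcp_pos: [0.5756, -0.3443, -0.0149]
wrist_force: [0.3, 0.4, -1.7]
```

```bash
python3 -m pendant '[{"tx":0,"ty":0,"tz":0.05,"wx":0,"wy":0,"wz":0},{"tx":0,"ty":0,"tz":0,"wx":0,"wy":0,"wz":0}]' | grep -E "pos|wrist"
python3 -m pendant '[{"tx":0,"ty":0,"tz":0.05,"wx":0,"wy":0,"wz":0},{"tx":0,"ty":0,"tz":0,"wx":0,"wy":0,"wz":0}]' | grep -E "pos|wrist"
```

```text
tcp_pos: [0.5759, -0.3444, -0.0152]
wrist_force: [-0.9, 1.2, 2.1]
tcp_pos: [0.5759, -0.3444, -0.0153]
wrist_force: [-3.7, 3.0, 8.7]
```

Bar is on the mat. Ease the pressure, release, rise, then head for the centre file.

```bash
python3 -m pendant '[{"tx":0,"ty":0,"tz":-0.05,"wx":0,"wy":0,"wz":0},{"tx":0,"ty":0,"tz":0,"wx":0,"wy":0,"wz":0}]' | grep -E "pos|wrist"
python3 -m pendant '[{"tx":0,"ty":0,"tz":0,"wx":0,"wy":0,"wz":0},{"tx":0,"ty":0,"tz":0,"wx":0,"wy":0,"wz":0},{"tx":0,"ty":0,"tz":0,"wx":0,"wy":0,"wz":0},{"tx":0,"ty":0,"tz":-0.2,"wx":0,"wy":0,"wz":0},{"tx":0,"ty":0,"tz":-0.5,"wx":0,"wy":0,"wz":0},{"tx":0,"ty":0,"tz":-0.9,"wx":0,"wy":0,"wz":0},{"tx":0,"ty":0,"tz":-0.9,"wx":0,"wy":0,"wz":0},{"tx":0,"ty":0,"tz":-0.9,"wx":0,"wy":0,"wz":0},{"tx":0,"ty":0,"tz":-0.7,"wx":0,"wy":0,"wz":0}]' 0.3
python3 - <<'E'
from h import *
step(world(-.047,.001,.10),down(np.pi/2+PSI))
i=r.grab_frame('wrist');cv2.imwrite('pics/w6.png',i)
np.set_printoptions(precision=4,suppress=True);h=cv2.cvtColor(i,40);W=cam('wrist')
w=cv2.inRange(h,(0,0,170),(180,60,255))
for c in cv2.findContours(w,0,2)[0]:
  if cv2.contourArea(c)>300:
    m=cv2.minAreaRect(c);print(m);
    for p in cv2.boxPoints(m):
      q=onz(W,*map(float,p),.012)-MC;print(q@MX,q@MYV)
E
```

```text
tcp_pos: [0.5761, -0.3446, -0.0152]
wrist_force: [-1.2, 1.0, 5.1]
time: 21.1
tcp_pos: [0.5766, -0.345, 0.09]
ee_rot: [-0.051, 0.999, -0.001, 0.001]
wrist_force: [0.1, -0.4, 0.0]
grip_width: 0.0596
finger_force: 0.0
15 rows {'tx': np.float64(0.141), 'ty': np.float64(0.954), 'tz': np.float64(-0.028), 'wx': np.float64(-0.001), 'wy': np.float64(0.002), 'wz': np.float64(0.127)} total [ 2.11 14.3  -0.42 -0.02  0.02  1.91]
((538.77783203125, 365.5912170410156), (96.17269134521484, 40.65361022949219), 48.23970031738281)
0.25681338886845423 0.22856994187832314
0.220501229999699 0.2541486341639945
0.33894462232622363 0.37986950091202454
0.3859355663480596 0.35403378490894477
((549.0122680664062, 321.7998046875), (46.64177322387695, 19.405065536499023), 44.11859893798828)
0.21578430443083363 0.25695603648183535
0.1981967377693084 0.2672981168079121
0.2444063257907368 0.3238626344606307
0.26395472993420005 0.31365430409800343
((302.9877624511719, 327.3902587890625), (65.92761993408203, 57.09309768676758), 83.6598129272461)
0.19324371737482182 -0.017256102562948756
0.18553194365600353 0.040291846
[... 182 characters left out ...]
537597656)
0.1482434261265358 0.05727072238026131
0.14274990500545967 0.06757872739396725
0.19182258110191036 0.09174380460628068
0.19795132940655777 0.0809611187022624
((207.56155395507812, 277.23944091796875), (11.673033714294434, 47.330955505371094), 25.820993423461914)
0.19194112905144017 -0.09846110861851515
0.14263984863673212 -0.07284955034559451
0.1481205738539113 -0.063011189729474
0.1980358273174721 -0.08815422499331452
((285.0840759277344, 112.97587585449219), (227.12843322753906, 223.01797485351562), 89.69844055175781)
-0.07154743410585622 -0.08750191239564895
-0.07151233481601608 0.08154961351515053
0.11377318666388166 0.10209000743604021
0.11520311733894939 -0.10714449611804602
```

```bash
python3 -m pendant '[{"tx":0.14,"ty":0.7,"tz":-0.1,"wx":0,"wy":0,"wz":0.13},{"tx":0.14,"ty":0.97,"tz":-0.1,"wx":0,"wy":0,"wz":0.13},{"tx":0.14,"ty":0.97,"tz":-0.1,"wx":0,"wy":0,"wz":0.13},{"tx":0.14,"ty":0.97,"tz":-0.1,"wx":0,"wy":0,"wz":0.13},{"tx":0.14,"ty":0.97,"tz":0,"wx":0,"wy":0,"wz":0.13},{"tx":0.14,"ty":0.97,"tz":0,"wx":0,"wy":0,"wz":0.13},{"tx":0.14,"ty":0.97,"tz":0,"wx":0,"wy":0,"wz":0.13},{"tx":0.14,"ty":0.97,"tz":0,"wx":0,"wy":0,"wz":0.13}]' 0.46 | grep tcp
python3 -m pendant '[{"tx":0.14,"ty":0.97,"tz":0,"wx":0,"wy":0,"wz":0.13},{"tx":0.14,"ty":0.97,"tz":0,"wx":0,"wy":0,"wz":0.13},{"tx":0.14,"ty":0.97,"tz":0,"wx":0,"wy":0,"wz":0.13},{"tx":0.14,"ty":0.97,"tz":0,"wx":0,"wy":0,"wz":0.13},{"tx":0.14,"ty":0.97,"tz":0,"wx":0,"wy":0,"wz":0.13},{"tx":0.14,"ty":0.97,"tz":0,"wx":0,"wy":0,"wz":0.13},{"tx":0.14,"ty":0.97,"tz":0,"wx":0,"wy":0,"wz":0.1},{"tx":0,"ty":0,"tz":0,"wx":0,"wy":0,"wz":0},{"tx":0,"ty":0,"tz":0,"wx":0,"wy":0,"wz":0}]' | grep tcp
python3 - <<'E'
from h import *
np.set_printoptions(precision=4,suppress=True)
obs();i=r.grab_frame('wrist');cv2.imwrite('pics/w7.png',i);h=cv2.cvtColor(i,40);W=cam('wrist')
o=cv2.inRange(h,(6,150,120),(20,255,255))
for c in cv2.findContours(cv2.morphologyEx(o,2,np.ones((5,5))),0,2)[0]:
  if cv2.contourArea(c)>400:
    m=cv2.minAreaRect(c);q=onz(W,*m[0],.04);x,y,w,hh=cv2.boundingRect(c);print(m,case(q),[case(onz(W,x+w/2,v,.038))[:2] for v in(y,y+hh)])
step(world(-.047,.001,.03),down(np.pi/2+PSI))
E
```

```text
tcp_pos: [0.5378, -0.1579, 0.0974]
tcp_pos: [0.5218, 0.0127, 0.0973]
t 22.57 tcp [0.5218 0.0127 0.0973] q [ 0.048  0.999 -0.     0.   ] F [-0.6 -0.1 -0. ] g 0.0464 qp [-0.19  0.3   1.74 -0.    1.11 -1.66]
((226.06948852539062, 197.98001098632812), (76.1987075805664, 8.1002779006958), 87.99044799804688) [-0.0555 -0.0471  0.04  ] [array([-0.0864, -0.0453]), array([-0.0197, -0.0494])]
3 rows {'tx': np.float64(0.016), 'ty': np.float64(-0.004), 'tz': np.float64(0.897), 'wx': np.float64(-0.002), 'wy': np.float64(0.004), 'wz': np.float64(0.001)} total [ 0.05 -0.01  2.69 -0.    0.01  0.  ]
```

```bash
python3 -m pendant '[{"tx":0,"ty":0,"tz":0.7,"wx":0,"wy":0,"wz":0},{"tx":0,"ty":0,"tz":0.8,"wx":0,"wy":0,"wz":0},{"tx":0,"ty":0,"tz":0.7,"wx":0,"wy":0,"wz":0},{"tx":0,"ty":0,"tz":0.5,"wx":0,"wy":0,"wz":0},{"tx":0,"ty":0,"tz":0,"wx":0,"wy":0,"wz":0}]'
python3 -m pendant '[{"tx":0,"ty":0,"tz":0.5,"wx":0,"wy":0,"wz":0},{"tx":0,"ty":0,"tz":0.4,"wx":0,"wy":0,"wz":0},{"tx":0,"ty":0,"tz":0.4,"wx":0,"wy":0,"wz":0},{"tx":0,"ty":0,"tz":0.3,"wx":0,"wy":0,"wz":0},{"tx":0,"ty":0,"tz":0,"wx":0,"wy":0,"wz":0}]'
```

```text
time: 23.03
tcp_pos: [0.5199, 0.0107, 0.0268]
ee_rot: [0.05, 0.999, 0.0, -0.002]
wrist_force: [-0.1, 0.4, 0.1]
grip_width: 0.0462
finger_force: 0.0
time: 23.45
tcp_pos: [0.5206, 0.0116, -0.0123]
ee_rot: [0.05, 0.999, 0.0, -0.001]
wrist_force: [-0.5, 0.2, -0.8]
grip_width: 0.046
finger_force: 0.0
```

```bash
python3 -m pendant '[{"tx":0,"ty":0,"tz":0,"wx":0,"wy":0,"wz":0},{"tx":0,"ty":0,"tz":0,"wx":0,"wy":0,"wz":0},{"tx":0,"ty":0,"tz":0,"wx":0,"wy":0,"wz":0},{"tx":0,"ty":0,"tz":0,"wx":0,"wy":0,"wz":0}]' 1
```

```text
time: 23.78
tcp_pos: [0.5222, 0.0117, -0.0103]
ee_rot: [0.05, 0.999, -0.0, 0.001]
wrist_force: [-0.2, -0.5, 1.9]
grip_width: 0.0224
finger_force: 59.2
```

```bash
python3 -m pendant '[{"tx":0,"ty":0,"tz":-0.2,"wx":0,"wy":0,"wz":0},{"tx":0,"ty":0,"tz":-0.5,"wx":0,"wy":0,"wz":0},{"tx":0,"ty":0,"tz":-0.8,"wx":0,"wy":0,"wz":0},{"tx":0,"ty":0,"tz":-0.9,"wx":0,"wy":0,"wz":0},{"tx":0,"ty":0,"tz":-0.9,"wx":0,"wy":0,"wz":0},{"tx":0,"ty":0,"tz":-0.9,"wx":0,"wy":0,"wz":0},{"tx":0,"ty":0,"tz":-0.5,"wx":0,"wy":0,"wz":0},{"tx":0,"ty":0,"tz":0,"wx":0,"wy":0,"wz":0}]'
python3 - <<'E'
from h import *
step(mat(.01,.044,.08),down(MY),n=17)
E
```

```text
time: 24.45
tcp_pos: [0.524, 0.0114, 0.1102]
ee_rot: [0.049, 0.999, -0.0, 0.003]
wrist_force: [0.6, -0.1, -1.5]
grip_width: 0.0223
finger_force: 59.0
17 rows {'tx': np.float64(-0.499), 'ty': np.float64(-0.649), 'tz': np.float64(0.073), 'wx': np.float64(0.002), 'wy': np.float64(0.003), 'wz': np.float64(0.769)} total [ -8.48 -11.02   1.23   0.04   0.06  13.07]
```

```bash
python3 -m pendant '[{"tx":0.5,"ty":-0.5,"tz":0,"wx":0,"wy":0,"wz":0},{"tx":0.6,"ty":-0.9,"tz":0,"wx":0,"wy":0,"wz":0},{"tx":0.6,"ty":-0.9,"tz":0,"wx":0,"wy":0,"wz":0},{"tx":0.5,"ty":-0.9,"tz":0,"wx":0,"wy":0,"wz":0},{"tx":0.3,"ty":-0.9,"tz":0,"wx":0,"wy":0,"wz":0},{"tx":0.2,"ty":-0.9,"tz":0,"wx":0,"wy":0,"wz":0}]'|grep tcp
python3 - <<'E'
from h import *
obs();step(mat(.01,.044,.06),down(MY),n=14)
E
```

```text
tcp_pos: [0.4402, -0.1061, 0.1058]
t 24.95 tcp [ 0.4402 -0.1061  0.1058] q [ 0.049  0.999  0.    -0.001] F [-0.1 -0.2 -1. ] g 0.0227 qp [-0.48  0.17  1.88 -0.    1.09 -1.96]
14 rows {'tx': np.float64(-0.548), 'ty': np.float64(-0.349), 'tz': np.float64(0.13), 'wx': np.float64(-0.0), 'wy': np.float64(-0.001), 'wz': np.float64(0.934)} total [-7.670e+00 -4.890e+00  1.820e+00 -1.000e-02 -2.000e-02  1.307e+01]
```

```bash
python3 -m pendant '[{"tx":-0.55,"ty":-0.35,"tz":0.05,"wx":0,"wy":0,"wz":0.93},{"tx":-0.55,"ty":-0.35,"tz":0.05,"wx":0,"wy":0,"wz":0.93},{"tx":-0.55,"ty":-0.35,"tz":0.05,"wx":0,"wy":0,"wz":0.93},{"tx":-0.55,"ty":-0.35,"tz":0.05,"wx":0,"wy":0,"wz":0.93},{"tx":-0.55,"ty":-0.35,"tz":0.1,"wx":0,"wy":0,"wz":0.93},{"tx":-0.55,"ty":-0.35,"tz":0.1,"wx":0,"wy":0,"wz":0.93},{"tx":-0.55,"ty":-0.35,"tz":0.1,"wx":0,"wy":0,"wz":0.93}]'|grep tcp
python3 -m pendant '[{"tx":-0.55,"ty":-0.35,"tz":0.1,"wx":0,"wy":0,"wz":0.93},{"tx":-0.55,"ty":-0.35,"tz":0.1,"wx":0,"wy":0,"wz":0.93},{"tx":-0.55,"ty":-0.35,"tz":0.1,"wx":0,"wy":0,"wz":0.93},{"tx":-0.55,"ty":-0.35,"tz":0.1,"wx":0,"wy":0,"wz":0.93},{"tx":-0.55,"ty":-0.35,"tz":0.1,"wx":0,"wy":0,"wz":0.93},{"tx":-0.55,"ty":-0.35,"tz":0.1,"wx":0,"wy":0,"wz":0.93},{"tx":-0.55,"ty":-0.35,"tz":0.1,"wx":0,"wy":0,"wz":0.93},{"tx":0,"ty":0,"tz":0,"wx":0,"wy":0,"wz":0},{"tx":0,"ty":0,"tz":0,"wx":0,"wy":0,"wz":0}]'
python3 - <<'E'
from h import *
step(mat(.01,.044,-.015),down(MY));i=r.grab_frame('wrist');cv2.imwrite('pics/w8.png',i)
E
```

```text
tcp_pos: [0.5064, -0.1977, 0.0929]
time: 26.28
tcp_pos: [0.4979, -0.3091, 0.0754]
ee_rot: [0.668, 0.744, 0.0, -0.001]
wrist_force: [0.0, 0.6, -1.2]
grip_width: 0.0224
finger_force: 59.0
4 rows {'tx': np.float64(0.006), 'ty': np.float64(-0.018), 'tz': np.float64(0.904), 'wx': np.float64(-0.003), 'wy': np.float64(-0.005), 'wz': np.float64(0.012)} total [ 0.03 -0.07  3.62 -0.01 -0.02  0.05]
```

View pics/w8.png

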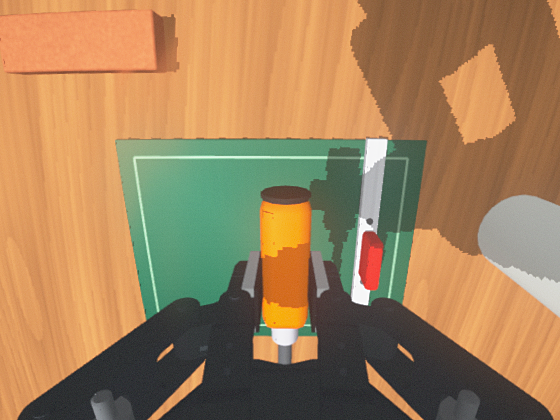

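The wrist view shows the bar flat on the mat (columns 360–385) and the file parallel to it at (287,260), clear of it. Lowering.

```bash
python3 -m pendant '[{"tx":0,"ty":-0.05,"tz":0.6,"wx":0,"wy":0,"wz":0},{"tx":0,"ty":0,"tz":0.8,"wx":0,"wy":0,"wz":0},{"tx":0,"ty":0,"tz":0.8,"wx":0,"wy":0,"wz":0},{"tx":0,"ty":0,"tz":0.6,"wx":0,"wy":0,"wz":0},{"tx":0,"ty":0,"tz":0.4,"wx":0,"wy":0,"wz":0},{"tx":0,"ty":0,"tz":0.3,"wx":0,"wy":0,"wz":0},{"tx":0,"ty":0,"tz":0.2,"wx":0,"wy":0,"wz":0},{"tx":0,"ty":0,"tz":0,"wx":0,"wy":0,"wz":0}]'|grep -E "tcp|wri"
python3 -m pendant '[{"tx":0,"ty":0,"tz":0.1,"wx":0,"wy":0,"wz":0},{"tx":0,"ty":0,"tz":0.1,"wx":0,"wy":0,"wz":0},{"tx":0,"ty":0,"tz":0,"wx":0,"wy":0,"wz":0}]'|grep -E "tcp|wri"
python3 -m pendant '[{"tx":0,"ty":0,"tz":0.07,"wx":0,"wy":0,"wz":0},{"tx":0,"ty":0,"tz":0,"wx":0,"wy":0,"wz":0}]'|grep -E "tcp|wri"
```

```text
tcp_pos: [0.4974, -0.3087, -0.0165]
wrist_force: [0.4, 0.3, -1.4]
tcp_pos: [0.4977, -0.3095, -0.0206]
wrist_force: [0.5, -0.5, -0.9]
tcp_pos: [0.4976, -0.3095, -0.0225]
wrist_force: [0.3, -0.3, -0.8]
```

```bash
python3 -m pendant '[{"tx":0,"ty":0,"tz":0.08,"wx":0,"wy":0,"wz":0},{"tx":0,"ty":0,"tz":0.06,"wx":0,"wy":0,"wz":0},{"tx":0,"ty":0,"tz":0,"wx":0,"wy":0,"wz":0}]'|grep -E "tcp|wri"
python3 -m pendant '[{"tx":0,"ty":0,"tz":0.05,"wx":0,"wy":0,"wz":0},{"tx":0,"ty":0,"tz":0,"wx":0,"wy":0,"wz":0}]'|grep -E "tcp|wri"
```

```text
tcp_pos: [0.4973, -0.3092, -0.0264]
wrist_force: [-0.4, -0.5, -1.1]
tcp_pos: [0.4976, -0.3094, -0.0272]
wrist_force: [0.8, -0.4, 0.4]
```

```bash
python3 -m pendant '[{"tx":0,"ty":0,"tz":0.03,"wx":0,"wy":0,"wz":0},{"tx":0,"ty":0,"tz":0,"wx":0,"wy":0,"wz":0}]'|grep -E "tcp|wri"
python3 -m pendant '[{"tx":0,"ty":0,"tz":0,"wx":0,"wy":0,"wz":0},{"tx":0,"ty":0,"tz":0,"wx":0,"wy":0,"wz":0},{"tx":0,"ty":0,"tz":0,"wx":0,"wy":0,"wz":0},{"tx":0,"ty":0,"tz":-0.2,"wx":0,"wy":0,"wz":0},{"tx":0,"ty":0,"tz":-0.5,"wx":0,"wy":0,"wz":0},{"tx":0,"ty":0,"tz":-0.9,"wx":0,"wy":0,"wz":0},{"tx":0,"ty":0,"tz":-0.9,"wx":0,"wy":0,"wz":0},{"tx":0,"ty":0,"tz":-0.9,"wx":0,"wy":0,"wz":0},{"tx":0,"ty":0,"tz":-0.9,"wx":0,"wy":0,"wz":0},{"tx":0,"ty":0,"tz":-0.5,"wx":0,"wy":0,"wz":0}]' 0.46
python3 - <<'E'
from h import *
step(world(-.047,-.056,.10),down(np.pi/2+PSI))
E
```

```text
tcp_pos: [0.4976, -0.3094, -0.0272]
wrist_force: [-0.9, 1.4, 6.0]
time: 28.83
tcp_pos: [0.4986, -0.3102, 0.095]
ee_rot: [0.668, 0.744, -0.0, 0.002]
wrist_force: [0.3, -0.5, -0.8]
grip_width: 0.0464
finger_force: 0.0
14 rows {'tx': np.float64(0.569), 'ty': np.float64(0.591), 'tz': np.float64(-0.015), 'wx': np.float64(0.0), 'wy': np.float64(0.003), 'wz': np.float64(-0.931)} total [  7.97   8.28  -0.21   0.     0.04 -13.03]
```

```bash
python3 -m pendant '[{"tx":0.57,"ty":0.59,"tz":0,"wx":0,"wy":0,"wz":-0.93},{"tx":0.57,"ty":0.59,"tz":0,"wx":0,"wy":0,"wz":-0.93},{"tx":0.57,"ty":0.59,"tz":0,"wx":0,"wy":0,"wz":-0.93},{"tx":0.57,"ty":0.59,"tz":0,"wx":0,"wy":0,"wz":-0.93},{"tx":0.57,"ty":0.59,"tz":0,"wx":0,"wy":0,"wz":-0.93},{"tx":0.57,"ty":0.59,"tz":0,"wx":0,"wy":0,"wz":-0.93},{"tx":0.57,"ty":0.59,"tz":0,"wx":0,"wy":0,"wz":-0.93}]'|grep tcp
python3 -m pendant '[{"tx":0.57,"ty":0.59,"tz":0,"wx":0,"wy":0,"wz":-0.93},{"tx":0.57,"ty":0.59,"tz":0,"wx":0,"wy":0,"wz":-0.93},{"tx":0.57,"ty":0.59,"tz":0,"wx":0,"wy":0,"wz":-0.93},{"tx":0.57,"ty":0.59,"tz":0,"wx":0,"wy":0,"wz":-0.93},{"tx":0.57,"ty":0.59,"tz":0,"wx":0,"wy":0,"wz":-0.93},{"tx":0.57,"ty":0.59,"tz":0,"wx":0,"wy":0,"wz":-0.93},{"tx":0.57,"ty":0.59,"tz":0,"wx":0,"wy":0,"wz":-0.93},{"tx":0,"ty":0,"tz":0,"wx":0,"wy":0,"wz":0},{"tx":0,"ty":0,"tz":0,"wx":0,"wy":0,"wz":0}]'|grep -E 'tcp|rot'
python3 - <<'E'
from h import *
np.set_printoptions(precision=4,suppress=True)
i=r.grab_frame('wrist');cv2.imwrite('pics/w9.png',i);h=cv2.cvtColor(i,40);W=cam('wrist')
o=cv2.inRange(h,(5,140,80),(22,255,255))
for c in cv2.findContours(cv2.morphologyEx(o,2,np.ones((5,5))),0,2)[0]:
  if cv2.contourArea(c)>400:
    m=cv2.minAreaRect(c);x,y,w,hh=cv2.boundingRect(c);print(m,[case(onz(W,x+w/2,v,.038))[:2] for v in(y,y+hh)])
step(world(-.047,-.056,.012),down(np.pi/2+PSI))
E
```

```text
tcp_pos: [0.5532, -0.1788, 0.0921]
tcp_pos: [0.5136, -0.0436, 0.0923]
ee_rot: [0.049, 0.999, -0.0, 0.0]
((294.0, 203.5), (77.0, 6.0), 90.0) [array([-0.0854, -0.0481]), array([-0.0185, -0.0477])]
((450.0479431152344, 86.52973937988281), (45.3099479675293, 117.19402313232422), 86.2359619140625) [array([-0.158 ,  0.0647]), array([-0.1252,  0.0697])]
((94.0, 44.5), (89.0, 54.0), 90.0) [array([-0.2023, -0.1867]), array([-0.1429, -0.1965])]
4 rows {'tx': np.float64(-0.01), 'ty': np.float64(-0.006), 'tz': np.float64(0.804), 'wx': np.float64(-0.001), 'wy': np.float64(0.003), 'wz': np.float64(-0.005)} total [-0.04 -0.03  3.22 -0.    0.01 -0.02]
```

```bash
python3 - <<'E'
from h import *
i=cv2.imread('pics/w9.png');h=cv2.cvtColor(i,40);W=cam('wrist')
print([ (x,*map(int,h[203,x])) for x in range(258,312,2)])
print([proj(W,world(-.05,y,.036)).round(1) for y in(-.068,-.056,-.044)])
E
```

```text
[(258, 3, 78, 134), (260, 3, 84, 137), (262, 5, 91, 140), (264, 0, 81, 139), (266, 2, 86, 136), (268, 13, 201, 253), (270, 21, 206, 248), (272, 23, 212, 247), (274, 24, 220, 247), (276, 24, 217, 247), (278, 24, 210, 247), (280, 24, 210, 247), (282, 25, 204, 247), (284, 24, 214, 247), (286, 24, 209, 247), (288, 24, 215, 247), (290, 23, 213, 247), (292, 21, 220, 247), (294, 20, 215, 248), (296, 12, 206, 241), (298, 1, 115, 126), (300, 4, 108, 135), (302, 5, 94, 139), (304, 3, 88, 139), (306, 2, 91, 137), (308, 3, 87, 135), (310, 4, 91, 134)]
[array([269.9, 207.2]), array([284.5, 207.2]), array([299.2, 207.2])]
```

```bash
python3 -m pendant '[{"tx":0,"ty":-0.06,"tz":0.7,"wx":0,"wy":0,"wz":0},{"tx":0,"ty":-0.03,"tz":0.8,"wx":0,"wy":0,"wz":0},{"tx":0,"ty":0,"tz":0.7,"wx":0,"wy":0,"wz":0},{"tx":0,"ty":0,"tz":0.4,"wx":0,"wy":0,"wz":0},{"tx":0,"ty":0,"tz":0,"wx":0,"wy":0,"wz":0}]'|grep -E 'tcp|wri'
python3 -m pendant '[{"tx":0,"ty":0,"tz":0.5,"wx":0,"wy":0,"wz":0},{"tx":0,"ty":0,"tz":0.4,"wx":0,"wy":0,"wz":0},{"tx":0,"ty":0,"tz":0.4,"wx":0,"wy":0,"wz":0},{"tx":0,"ty":0,"tz":0.2,"wx":0,"wy":0,"wz":0},{"tx":0,"ty":0,"tz":0,"wx":0,"wy":0,"wz":0}]'|grep -E 'tcp|wri'
```

```text
tcp_pos: [0.5124, -0.047, 0.0248]
wrist_force: [0.3, 0.6, -0.1]
tcp_pos: [0.5128, -0.0464, -0.0116]
wrist_force: [-0.6, -0.1, -0.2]
```

```bash
python3 -m pendant '[{"tx":0,"ty":0,"tz":0,"wx":0,"wy":0,"wz":0},{"tx":0,"ty":0,"tz":0,"wx":0,"wy":0,"wz":0},{"tx":0,"ty":0,"tz":0,"wx":0,"wy":0,"wz":0},{"tx":0,"ty":0,"tz":0,"wx":0,"wy":0,"wz":0}]' 1
python3 -m pendant '[{"tx":0,"ty":0,"tz":-0.2,"wx":0,"wy":0,"wz":0},{"tx":0,"ty":0,"tz":-0.5,"wx":0,"wy":0,"wz":0},{"tx":0,"ty":0,"tz":-0.8,"wx":0,"wy":0,"wz":0},{"tx":0,"ty":0,"tz":-0.9,"wx":0,"wy":0,"wz":0},{"tx":0,"ty":0,"tz":-0.9,"wx":0,"wy":0,"wz":0},{"tx":0,"ty":0,"tz":-0.9,"wx":0,"wy":0,"wz":0},{"tx":0,"ty":0,"tz":-0.5,"wx":0,"wy":0,"wz":0},{"tx":0,"ty":0,"tz":0,"wx":0,"wy":0,"wz":0}]'
python3 -m pendant '[{"tx":0.5,"ty":-0.5,"tz":0,"wx":0,"wy":0,"wz":0},{"tx":0.6,"ty":-0.9,"tz":0,"wx":0,"wy":0,"wz":0},{"tx":0.6,"ty":-0.9,"tz":0,"wx":0,"wy":0,"wz":0},{"tx":0.6,"ty":-0.9,"tz":0,"wx":0,"wy":0,"wz":0},{"tx":0.5,"ty":-0.6,"tz":0,"wx":0,"wy":0,"wz":0},{"tx":0.2,"ty":-0.4,"tz":0,"wx":0,"wy":0,"wz":0},{"tx":0,"ty":0,"tz":0,"wx":0,"wy":0,"wz":0}]'|grep tcp
python3 - <<'E'
from h import *
obs();step(mat(-.065,.044,.06),down(MY),n=14)
E
```

```text
time: 31.38
tcp_pos: [0.5142, -0.0467, -0.0099]
ee_rot: [0.05, 0.999, -0.0, 0.001]
wrist_force: [-0.5, 0.2, 2.6]
grip_width: 0.0225
finger_force: 59.3
time: 32.05
tcp_pos: [0.5158, -0.0472, 0.1104]
ee_rot: [0.05, 0.999, -0.001, 0.003]
wrist_force: [0.8, -0.7, -0.0]
grip_width: 0.0226
finger_force: 59.0
tcp_pos: [0.4268, -0.1448, 0.1061]
t 32.63 tcp [ 0.4268 -0.1448  0.1061] q [ 0.051  0.999  0.    -0.001] F [ 0.6  0.7 -1.1] g 0.0223 qp [-0.57  0.17  1.89 -0.    1.09 -2.04]
14 rows {'tx': np.float64(-0.343), 'ty': np.float64(-0.404), 'tz': np.float64(0.131), 'wx': np.float64(-0.001), 'wy': np.float64(-0.001), 'wz': np.float64(0.932)} total [-4.810e+00 -5.660e+00  1.840e+00 -1.000e-02 -1.000e-02  1.305e+01]
```

```bash
python3 -m pendant '[{"tx":-0.34,"ty":-0.4,"tz":0.05,"wx":0,"wy":0,"wz":0.93},{"tx":-0.34,"ty":-0.4,"tz":0.05,"wx":0,"wy":0,"wz":0.93},{"tx":-0.34,"ty":-0.4,"tz":0.05,"wx":0,"wy":0,"wz":0.93},{"tx":-0.34,"ty":-0.4,"tz":0.05,"wx":0,"wy":0,"wz":0.93},{"tx":-0.34,"ty":-0.4,"tz":0.05,"wx":0,"wy":0,"wz":0.93},{"tx":-0.34,"ty":-0.4,"tz":0.05,"wx":0,"wy":0,"wz":0.93},{"tx":-0.34,"ty":-0.4,"tz":0.1,"wx":0,"wy":0,"wz":0.93}]'|grep tcp
python3 -m pendant '[{"tx":-0.34,"ty":-0.4,"tz":0.1,"wx":0,"wy":0,"wz":0.93},{"tx":-0.34,"ty":-0.4,"tz":0.1,"wx":0,"wy":0,"wz":0.93},{"tx":-0.34,"ty":-0.4,"tz":0.1,"wx":0,"wy":0,"wz":0.93},{"tx":-0.34,"ty":-0.4,"tz":0.1,"wx":0,"wy":0,"wz":0.93},{"tx":-0.34,"ty":-0.4,"tz":0.1,"wx":0,"wy":0,"wz":0.93},{"tx":-0.34,"ty":-0.4,"tz":0.1,"wx":0,"wy":0,"wz":0.93},{"tx":-0.34,"ty":-0.4,"tz":0.1,"wx":0,"wy":0,"wz":0.93},{"tx":0,"ty":0,"tz":0,"wx":0,"wy":0,"wz":0},{"tx":0,"ty":0,"tz":0,"wx":0,"wy":0,"wz":0}]'
python3 - <<'E'
from h import *
step(mat(-.065,.044,-.015),down(MY));i=r.grab_frame('wrist');cv2.imwrite('pics/w10.png',i)
h=cv2.cvtColor(i,40);o=cv2.inRange(h,(6,150,80),(27,255,255))
for c in cv2.findContours(cv2.morphologyEx(o,2,np.ones((5,5))),0,2)[0]:
  if cv2.contourArea(c)>400:print(cv2.minAreaRect(c))
E
```

```text
tcp_pos: [0.457, -0.2291, 0.0962]
time: 33.97
tcp_pos: [0.4238, -0.3129, 0.0786]
ee_rot: [0.667, 0.745, 0.0, -0.001]
wrist_force: [-0.6, 1.4, -0.9]
grip_width: 0.0228
finger_force: 59.0
4 rows {'tx': np.float64(-0.032), 'ty': np.float64(-0.028), 'tz': np.float64(0.936), 'wx': np.float64(-0.001), 'wy': np.float64(-0.004), 'wz': np.float64(0.015)} total [-0.13 -0.11  3.74 -0.01 -0.01  0.06]
((283.7833251953125, 267.6020202636719), (50.24766159057617, 124.32190704345703), 1.3639274835586548)
((372.8468017578125, 206.1070098876953), (32.278377532958984, 79.15457153320312), 4.159642219543457)
```

```bash
python3 -m pendant '[{"tx":-0.07,"ty":-0.05,"tz":0.6,"wx":0,"wy":0,"wz":0},{"tx":-0.06,"ty":-0.05,"tz":0.8,"wx":0,"wy":0,"wz":0},{"tx":0,"ty":0,"tz":0.8,"wx":0,"wy":0,"wz":0},{"tx":0,"ty":0,"tz":0.6,"wx":0,"wy":0,"wz":0},{"tx":0,"ty":0,"tz":0.4,"wx":0,"wy":0,"wz":0},{"tx":0,"ty":0,"tz":0.3,"wx":0,"wy":0,"wz":0},{"tx":0,"ty":0,"tz":0.2,"wx":0,"wy":0,"wz":0},{"tx":0,"ty":0,"tz":0.1,"wx":0,"wy":0,"wz":0},{"tx":0,"ty":0,"tz":0,"wx":0,"wy":0,"wz":0}]'|grep -E "tcp|wri"
python3 -m pendant '[{"tx":0,"ty":0,"tz":0.1,"wx":0,"wy":0,"wz":0},{"tx":0,"ty":0,"tz":0.1,"wx":0,"wy":0,"wz":0},{"tx":0,"ty":0,"tz":0,"wx":0,"wy":0,"wz":0}]'|grep -E "tcp|wri"
```

```text
tcp_pos: [0.422, -0.3169, -0.0156]
wrist_force: [-0.2, 0.1, -0.4]
tcp_pos: [0.4218, -0.3171, -0.0206]
wrist_force: [-0.6, 0.7, -0.3]
```

```bash
python3 -m pendant '[{"tx":0,"ty":0,"tz":0.1,"wx":0,"wy":0,"wz":0},{"tx":0,"ty":0,"tz":0.08,"wx":0,"wy":0,"wz":0},{"tx":0,"ty":0,"tz":0,"wx":0,"wy":0,"wz":0}]'|grep -E "tcp|wri"
python3 -m pendant '[{"tx":0,"ty":0,"tz":0.05,"wx":0,"wy":0,"wz":0},{"tx":0,"ty":0,"tz":0,"wx":0,"wy":0,"wz":0}]'|grep -E "tcp|wri"
python3 -m pendant '[{"tx":0,"ty":0,"tz":0.04,"wx":0,"wy":0,"wz":0},{"tx":0,"ty":0,"tz":0,"wx":0,"wy":0,"wz":0}]'|grep -E "tcp|wri"
```

```text
tcp_pos: [0.4215, -0.3168, -0.0254]
wrist_force: [-1.0, -0.5, -1.7]
tcp_pos: [0.4217, -0.3169, -0.0265]
wrist_force: [-0.7, -0.1, -0.5]
tcp_pos: [0.4218, -0.317, -0.0269]
wrist_force: [-0.3, 0.1, 3.1]
```

Touching. Release, rise, and retreat to the left of the mat for a final look.

```bash
python3 -m pendant '[{"tx":0,"ty":0,"tz":0,"wx":0,"wy":0,"wz":0},{"tx":0,"ty":0,"tz":0,"wx":0,"wy":0,"wz":0},{"tx":0,"ty":0,"tz":0,"wx":0,"wy":0,"wz":0},{"tx":0,"ty":0,"tz":-0.2,"wx":0,"wy":0,"wz":0},{"tx":0,"ty":0,"tz":-0.5,"wx":0,"wy":0,"wz":0},{"tx":0,"ty":0,"tz":-0.9,"wx":0,"wy":0,"wz":0},{"tx":0,"ty":0,"tz":-0.9,"wx":0,"wy":0,"wz":0},{"tx":0,"ty":0,"tz":-0.9,"wx":0,"wy":0,"wz":0},{"tx":0,"ty":0,"tz":-0.9,"wx":0,"wy":0,"wz":0},{"tx":0,"ty":0,"tz":-0.9,"wx":0,"wy":0,"wz":0}]' 0.46
python3 -m pendant '[{"tx":0.5,"ty":0,"tz":-0.8,"wx":0,"wy":0,"wz":0},{"tx":0.8,"ty":-0.2,"tz":-0.5,"wx":0,"wy":0,"wz":0},{"tx":0.9,"ty":-0.2,"tz":-0.3,"wx":0,"wy":0,"wz":0},{"tx":0.9,"ty":-0.2,"tz":0,"wx":0,"wy":0,"wz":0},{"tx":0.9,"ty":-0.2,"tz":0,"wx":0,"wy":0,"wz":0},{"tx":0.9,"ty":0,"tz":0,"wx":0,"wy":0,"wz":0},{"tx":0.9,"ty":0,"tz":0,"wx":0,"wy":0,"wz":0},{"tx":0.5,"ty":0,"tz":0,"wx":0,"wy":0,"wz":0},{"tx":0,"ty":0,"tz":0,"wx":0,"wy":0,"wz":0},{"tx":0,"ty":0,"tz":0,"wx":0,"wy":0,"wz":0}]'
python3 - <<'E'
from h import *
t=r.grab_frame('top');s=r.grab_frame('side')
a=cv2.resize(t[130:330,180:480],(420,280));b=s[150:400,195:460]
b=cv2.resize(b,None,fx=1.4,fy=1.4);o=np.hstack([cv2.copyMakeBorder(a,0,b.shape[0]-280,0,0,0),b]);print(o.shape);cv2.imwrite('pics/fin.png',o)
E
```

```text
time: 36.43
tcp_pos: [0.4217, -0.3168, 0.1041]
ee_rot: [0.668, 0.744, 0.0, 0.0]
wrist_force: [0.2, -0.3, -0.6]
grip_width: 0.0462
finger_force: 0.0
time: 37.27
tcp_pos: [0.3853, -0.1627, 0.1431]
ee_rot: [0.667, 0.745, -0.0, 0.001]
wrist_force: [0.7, -0.8, -0.8]
grip_width: 0.0461
finger_force: 0.0
(350, 791, 3)
```

View pics/fin.png

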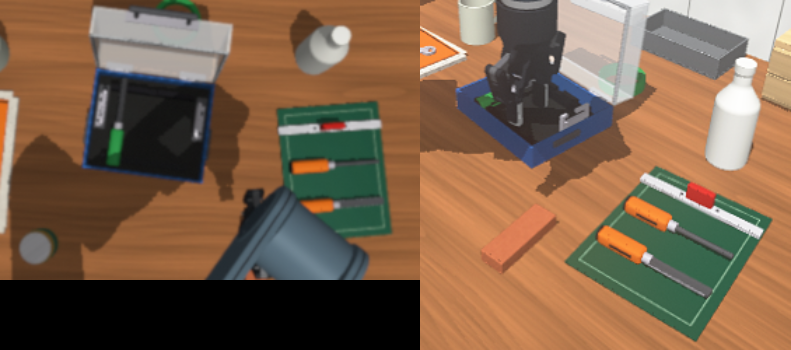

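The final views show the cover open, the green file in place at crop (117,135), and the bar and both orange files lying flat on the mat. The robot is clear.

```bash
python3 -c "
from station import r
print(r.job_done())"
```

```text
the job is handed in; nothing more can be done
None
```

The job is handed in after about 37 s of the 72 s allowed: the cover is open against its stop, the bar and both orange files lie flat on the mat, and the green file is still in its place; pushing the cover to its stop took about 57 N at the wrist, more than needed.

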